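# Fetch the bar from behind the cartons

### The job

A customer wants the chocolate bar that lies behind the two cartons on the little display stand. First stand both cartons upright on the cork mat, then lay the bar flat on the lid of the flat grey gift box, in the middle and along its length, and then put each carton back upright exactly where it stood on the display, facing as before. Do not knock a carton over, and leave the three round wooden boxes where they are.

Things in the scene. Friction and masses are not known exactly. Their poses are not given: they have to be found in the camera images.
- tall_carton: The taller of two upright dark brown cartons with a white label, 26 (x) x 62 (y) x 98 (z) mm, 110 g, loose. At the start it stands in the front row of the display stand, to the left or the right of the short carton, some 6 mm from it. Origin: centre of its underside; z up.
- short_carton: The shorter upright dark brown carton with a white label, 24 (x) x 58 (y) x 85 (z) mm, 110 g, loose. It stands beside the tall carton at the start. Origin: centre of its underside; z up.
- bar: A wrapped chocolate bar with a red sleeve and silver ends, lying flat across the display stand behind the cartons; 56 (x) x 139 (y, its length) x 11 (z) mm, the stiff middle 124 mm long, 90 g, loose. The gap between it and the cartons is about 8 mm, too narrow for a finger. Origin: centre of its underside.
- display_stand: Fixed light wooden board, 148 (x) x 165 (y) x 12 (z) mm, its top 12 mm above the origin; a thin brass rail along the back edge, 68 mm from the origin in +x, its top 29 mm above the origin. At the start the bar lies over the origin, the cartons stand at x = -49 mm, y = about +33 and -33 mm. Origin: centre of its underside; its front (-x) faces the robot, turned a little.
- mat: Fixed cork mat, where the cartons are put meanwhile, 120 (x) x 165 (y) x 5 (z) mm. Origin: centre of its underside; its top is 5 mm above that. Beyond it stands a tall shopping bag (fixed, 0.5 m high, near corner at x 0.57, y 0.345) and on its near side a picture card stand (fixed, 0.3 m high, x up to 0.41, y 0.20 to 0.25): keep the wrist clear of both, also at the start.
- flat_box: Fixed, closed flat grey gift box with a dark panel printed off-centre on the lid, 135 (x) x 200 (y, its length) x 27 (z) mm; it lies alone, with its length pointing about away from the robot. Origin: centre of its underside; the flat lid is 27 mm above that.
- round_box_0: Round wooden box, 90 mm across, 58 mm high, loose; a bystander on the near side of the clear sample case (fixed, 130 mm high). Origin: centre of its underside.
- round_box_1: Round wooden box, 90 mm across, 36 mm high, loose; a bystander beside the former. Origin: centre of its underside.
- small_round_box: Small round wooden box, 68 mm across, 30 mm high, loose; a bystander beside the others. Origin: centre of its underside.
Not all that is in view belongs to the job. What is shaped like the tall_carton but purple is not meant.

How it is judged:
By the outcome, as a careful person would: the job done as asked, in the order asked, and still so for the second after the job is handed in, with the robot touching nothing.
It also fails if it takes over 136 s, if anything falls off the work surface, if the arm or the gripper's body presses on something with over 40 N, if the wrist force passes 120 N, or if a joint passes its speed limit or range.

### The arm

A 6-joint arm with a two-finger parallel gripper is mounted at the origin on a cart in front of the work surface, level with it; the furniture and walls round the work are solid. World frame = base frame: x ahead of the robot, y to its left, z up, the work surface at z = 0. Lengths are in m, angles in rad, forces in N, time in s.
With the tool pointing down it reaches from about 0.35 to 0.775 m from the base axis. Payload 7.3 kg.
Tool frame: the origin (TCP) lies midway between the tips of the shut fingers; the grasp point (between the pads) lies 19 mm behind it (robot.tcp_to_grasp is the distance from the TCP to the grasp point, in m); z points along the fingers, y is the line along which they close (so a half turn about z gives the same grasp; the last joint's range is limited). The gripper opens to 92 mm and grips with 3 to 60 N. Pads are 19 mm wide; open, the fingers measure 130 mm over their backs; the gripper's body (75 mm by 190 mm) begins 47 mm behind the grasp point.
Start: joints at [-1.426, 0.342, 1.524, -0, 1.275, -0.146], TCP at [0.151, -0.503, 0.227] pointing down, gripper open.
Joint ranges: [-2.53, 2.53], [-0.77, 2.02], [0.04, 2.7], [-1, 4.14], [0.28, 2.66], [-3.11, 3.11]. Speed limits (rad/s): [2.57, 2.57, 3.14, 3.14, 3.14, 3.14].

### API

Orientations are given as [roll, pitch, yaw] about the fixed x, y, z axes, in that order (R = Rz(yaw) Ry(pitch) Rx(roll)).
In Python, from cell import readout, cams, ticket, robot gives the robot as it stands. The module is installed in compiled form; this text tells all that it offers.
- The arm moves only by the tool jog_arm, never from a script. Its argument "plan" is a list of rows, each a list of 5 numbers: the shift along the world's x, y, z each as a share of 0.08 m, from -1 to 1, then the turn about the world's z as a share of 90 degrees, from -1 to 1, then the opening, from -1 (shut) to 1 (fully open). A call has 1 to 12 rows; each row is the pose to reach, as a shift and turn from the pose commanded when the call began; what a row does not reach only later rows make up. A row lasts 1/10 s, in which the tool goes at most 50 mm and 8.59 degrees, less where a joint would pass 70% of its speed; a pose out of reach is approached as far as the arm can. A call with a number of a shift or a turn outside -1 to 1 is refused whole. A call with a gripper value outside its range is refused whole. The fingers move at their own pace and stop on an object; "squeeze" is the grip in N (left out, the last holds). Time passes only in rows, so rows that repeat a pose let the fingers close. It gives the time, the measured TCP pose, the force, the opening and the grip force at its end, in the units of the state.
- readout.observe(): the state, without advancing time (a new reading comes with each control period).
- cams.read_camera(name): name is "scene" or "side" or "wrist"; returns the picture (400x640x3 uint8, blue, green, red); there is no depth.
- cams.calibration(name): a dict with "K" (3x3 intrinsics, pixels), "world_from_camera" (4x4, takes a point from camera to world coordinates). Camera axes: x right, y down, z forward; pixel columns grow to the right and rows downward; lengths in m; the calibration is good to about 2 mm. The wrist camera is an equidistant fisheye: a pixel r from the principal point sees the ray r / f radians off the axis. A picture is of the moment at which its call begins: read the wrist's pose just before it. calibration takes no time and is no camera call; for the wrist camera it gives the pose at the moment of the call.
- ticket.hand_in(): hands the job in; it is judged then, once.
The state is a dict: "time": time; "qpos": joint angles; "qvel": joint speeds; "joint_efforts": joint torques, N m; "tool_pos": TCP position; "tool_rot": TCP orientation; "contact_force": force on the tool from outside, world axes, zero at the start; "torque": the same for the moment, N m; "opening": finger opening in m; "grip_force": force on a finger pad.
Only numpy, scipy, OpenCV 4.12 (cv2) and the standard library are available. Lean on these libraries where they do the work, as an engineer would, in place of code of your own. Each camera call takes 0.05 s, during which the arm holds its last target. There are 200 camera calls.

## Working session

There is one attempt and no reset: what is moved stays moved. The work goes in short steps, Python scripts to look and compute and a tool call to move; the robot and the scene stay as the last step left them, time stands still between calls to the robot, and variables do not carry over. Pictures are saved under pics/ and viewed, at most 18 in all, crops included, and the job is handed in when it is done.

Besides the shell and the picture viewer there is one more tool, called after ">>>" in YAML: its name, and indented under it one key for each argument. jog_arm: Moves the arm, as the interface text tells. Shift numbers are shares of 0.08 m and turn numbers shares of 90 degrees, none past 1 either way. Its arguments: {"type":"object","properties":{"plan":{"type":"array"},"squeeze":{"type":"number"}},"required":["plan"]}

```bash
mkdir -p pics; ls
python3 - <<'E'
from cell import readout,cams,robot
import cv2
print(readout.observe(), robot.tcp_to_grasp)
for n in ("scene","side"):
    cv2.imwrite(f"pics/{n}0.png",cams.read_camera(n)); c=cams.calibration(n); print(n,c["K"],c["world_from_camera"])
E
```

```text
pics
{'time': 0.0, 'qpos': array([-1.42599379e+00,  3.42741079e-01,  1.52499066e+00, -1.54843288e-05,
        1.27540371e+00, -1.45987400e-01]), 'qvel': array([-9.47922649e-05, -5.79598298e-04,  1.39213060e-03,  1.10133699e-03,
       -3.88529261e-04,  1.25900810e-03]), 'joint_efforts': array([-1.75125428e-03, -4.31241024e+01, -2.44228953e+01,  7.15137203e-02,
        5.57394954e-02, -1.06980574e-04]), 'tool_pos': array([ 0.15048741, -0.50255487,  0.22604464]), 'tool_rot': array([-3.14006412e+00, -2.09779095e-04,  2.90794300e-01]), 'contact_force': array([ 0.50134756, -1.22509116,  0.27030083]), 'torque': array([0.04742351, 0.01707613, 0.0077866 ]), 'grip_force': 0.0, 'opening': 0.09196338558854986} 0.0188
scene [[400.84984566   0.         315.34440661]
 [  0.         400.84984566 196.90005899]
 [  0.           0.           1.        ]] [[ 0.99294341  0.09054473 -0.07658357  0.55871953]
 [ 0.11841159 -0.79232052  0.59850388 -0.62054124]
 [-0.00648736 -0.60334886 -0.79745098  0.77869822]
 [ 0.          0.          0.          1.        ]]
side [[447.25535839   0.         320.16954783]
 [  0.         447.25535839 197.47889248]
 [  0.           0.           1.        ]] [[-0.51515919 -0.3994084   0.75834289 -0.37507435]
 [-0.85708857  0.23676759 -0.45753721  0.4642292 ]
 [ 0.00319319 -0.88567152 -0.46430137  0.59898421]
 [ 0.          0.          0.          1.        ]]
```

View pics/scene0.png

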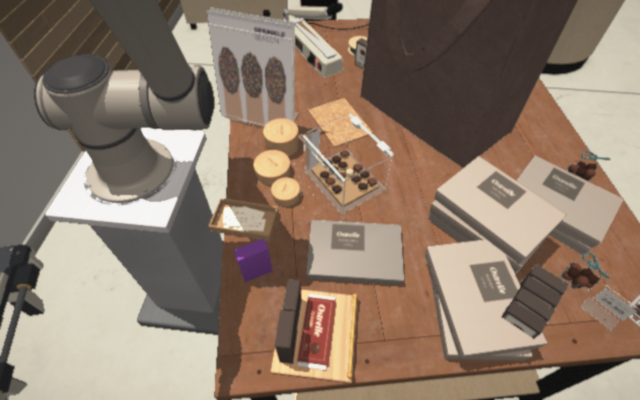

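View pics/side0.png

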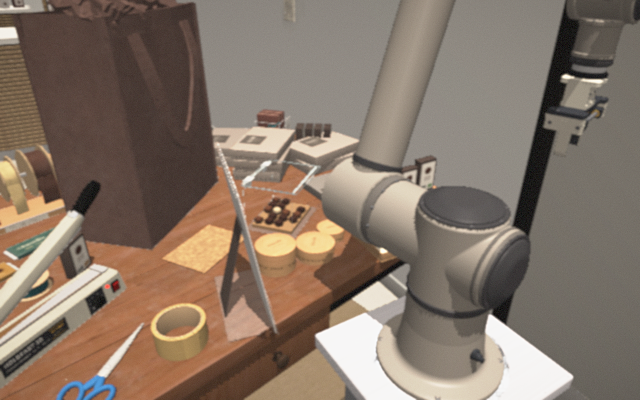

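The scene view shows the display stand at about (315,335) with the dark cartons at (289,322) and the red bar at (318,332). The flat grey box lying alone is at (356,250), the cork mat at (340,121), the round boxes at (280,135), (272,165) and (286,192), and the purple decoy at (253,260). In the side view the mat is at (205,248), and the arm blocks the stand.

```bash
cat > h.py <<'E'
import numpy as np, cv2
from cell import readout,cams,robot
def ray(cal,uv,fish=False):
    K=cal["K"];T=cal["world_from_camera"]
    uv=np.atleast_2d(np.asarray(uv,float))
    p=(uv-[K[0,2],K[1,2]])/[K[0,0],K[1,1]]
    if fish:
        r=np.linalg.norm(p,axis=1,keepdims=True)+1e-12
        d=np.hstack([p/r*np.sin(r),np.cos(r)])
    else: d=np.hstack([p,np.ones((len(p),1))])
    return T[:3,3],d@T[:3,:3].T
def plane(cal,uv,z,fish=False):
    o,d=ray(cal,uv,fish); return o+d*((z-o[2])/d[:,2])[:,None]
def proj(cal,P,fish=False):
    K=cal["K"];T=cal["world_from_camera"]
    c=(np.atleast_2d(P)-T[:3,3])@T[:3,:3]
    if fish:
        r=np.linalg.norm(c[:,:2],axis=1); p=c[:,:2]/r[:,None]*np.arctan2(r,c[:,2])[:,None]
    else: p=c[:,:2]/c[:,2:]
    return p*[K[0,0],K[1,1]]+[K[0,2],K[1,2]]
E
python3 - <<'E'
from h import *
c=cams.calibration("scene");im=cv2.imread("pics/scene0.png")
for n,uv,z in [("stand",[315,335],.012),("bar",[318,332],.023),("box",[356,250],.027),("mat",[338,121],.005),("r0",[280,130],.058),("r1",[272,160],.036),("rs",[286,187],.03),("purple",[255,245],.098)]:
    print(n,plane(c,uv,z)[0].round(3))
a=cv2.resize(im[270:390,250:410],None,fx=5,fy=5,interpolation=cv2.INTER_CUBIC)[:600]
cv2.imwrite("pics/a.png",a)
cv2.imwrite("pics/b.png",cv2.resize(im[90:290,240:440],(600,600),interpolation=cv2.INTER_CUBIC))
w=cams.calibration("wrist");print(w); cv2.imwrite("pics/w0.png",cams.read_camera("wrist"))
E
```

```text
stand [ 0.523 -0.372  0.012]
bar [ 0.529 -0.37   0.023]
box [ 0.59  -0.188  0.027]
mat [0.516 0.234 0.005]
r0 [0.373 0.125 0.058]
r1 [0.366 0.039 0.036]
rs [ 0.414 -0.037  0.03 ]
purple [ 0.39  -0.24   0.098]
{'K': array([[309.70691629,   0.        , 321.7981064 ],
       [  0.        , 309.70691629, 199.06322703],
       [  0.        ,   0.        ,   1.        ]]), 'world_from_camera': array([[ 0.28716177, -0.91958803, -0.26813424,  0.22296045],
       [-0.95788053, -0.27618836, -0.078644  , -0.4809322 ],
       [-0.00173547,  0.27942412, -0.96016621,  0.38492362],
       [ 0.        ,  0.        ,  0.        ,  1.        ]])}
```

View pics/a.png

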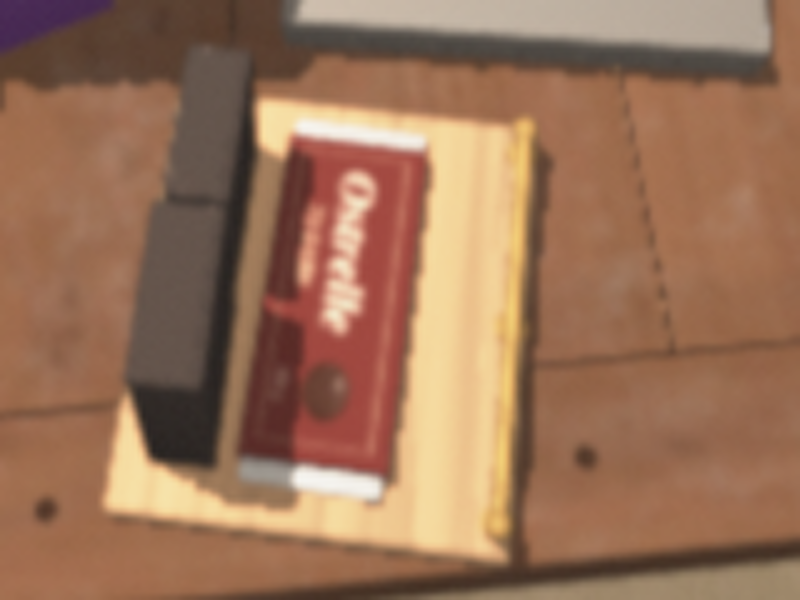

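View pics/w0.png

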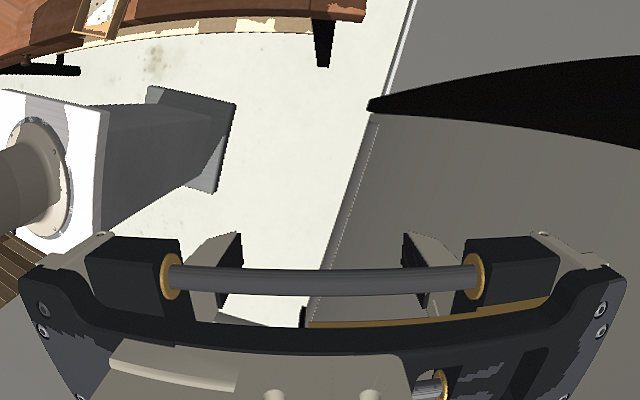

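View pics/b.png

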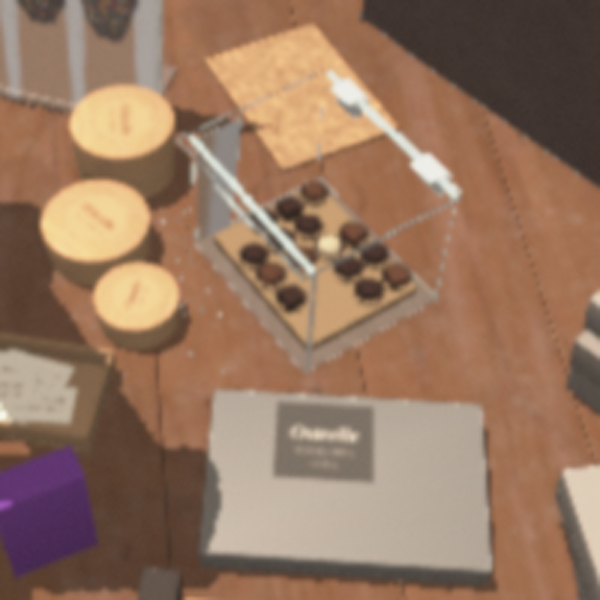

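Crop a shows the two carton tops. The lower one, with corners at crop (130–225, 200–388), overlaps the near end of the upper one, so it is the tall carton and stands at −y. The upper one at (167–252, 45–200) is the short carton. The bar has corners at about (297,122), (427,150), (383,500) and (240,475). Crop b shows the lone flat box at (210–490, 395–575) and the mat behind the clear case at (205–395, 25–168). The wrist view shows nothing useful yet.

Run:
```python
from h import *
c=cams.calibration("scene");im=cv2.imread("pics/scene0.png")
f=lambda L,s,o:np.array(L)/s+o
def rect(n,P):
    (x,y),(w,h),a=cv2.minAreaRect((P[:,:2]*1000).astype(np.float32)); print(n,round(x,1),round(y,1),round(w,1),round(h,1),round(a,1))
def show(n,P): print(n,(P[:,:2]*1000).round(0).tolist(), "mean",(P.mean(0)*1000).round(1))
o=[250,270]
show("tall",plane(c,f([(155,200),(225,203),(200,388),(130,380)],5,o),.110))
show("short",plane(c,f([(188,45),(252,55),(235,200),(167,197)],5,o),.097))
show("bar",plane(c,f([(297,122),(427,150),(383,500),(240,475)],5,o),.023))
show("stand",plane(c,f([(105,513),(500,560)],5,o),.012))
show("rail",plane(c,f([(525,122),(495,535)],5,o),.029))
o=[240,90]
show("box",plane(c,f([(215,392),(485,405),(492,572),(203,555)],3,o),.027))
show("mat",plane(c,f([(315,25),(205,62),(285,168),(397,128)],3,o),.005))
show("case",plane(c,f([(195,240),(308,365),(435,295)],3,o),0))
show("rounds",plane(c,f([(122,122)],3,o),.058));show("rounds",plane(c,f([(97,222)],3,o),.036))
hsv=cv2.cvtColor(im,cv2.COLOR_BGR2HSV)
m=((hsv[...,0]<8)|(hsv[...,0]>172))&(hsv[...,1]>130)&(hsv[...,2]>50); m[:290]=0;m[:,:290]=0;m[:,345:]=0;m[372:]=0
cn=max(cv2.findContours(m.astype(np.uint8),0,2)[0],key=cv2.contourArea).reshape(-1,2); print(cn.min(0),cn.max(0))
rect("red",plane(c,cn,.023))
m=(hsv[...,1]<40)&(hsv[...,2]>100);m[:215]=0;m[285:]=0;m[:,:300]=0;m[:,410:]=0
cn=max(cv2.findContours(m.astype(np.uint8),0,2)[0],key=cv2.contourArea).reshape(-1,2);print(cn.min(0),cn.max(0)); rect("lid",plane(c,cn,.027))
```

```text
tall [[465.0, -368.0], [489.0, -367.0], [490.0, -429.0], [467.0, -429.0]] mean [ 477.5 -398.3  110. ]
short [[465.0, -304.0], [489.0, -305.0], [491.0, -360.0], [467.0, -362.0]] mean [ 477.8 -332.6   97. ]
bar [[503.0, -297.0], [556.0, -303.0], [552.0, -435.0], [500.0, -433.0]] mean [ 527.7 -366.9   23. ]
stand [[453.0, -449.0], [595.0, -448.0]] mean [ 523.9 -448.    12. ]
rail [[593.0, -289.0], [592.0, -444.0]] mean [ 592.7 -366.4   29. ]
box [[486.0, -124.0], [687.0, -113.0], [690.0, -247.0], [495.0, -257.0]] mean [ 589.6 -185.3   27. ]
mat [[528.0, 335.0], [427.0, 268.0], [516.0, 136.0], [614.0, 198.0]] mean [521.5 234.2   5. ]
case [[447.0, 47.0], [553.0, -72.0], [652.0, 10.0]] mean [550.9  -5.2   0. ]
rounds [[375.0, 123.0]] mean [375.3 122.9  58. ]
rounds [[369.0, 26.0]] mean [369.3  26.3  36. ]
[299 298] [334 363]
red 526.7 -364.4 119.4 53.1 88.3
[328 243] [401 280]
lid 610.6 -207.6 153.8 88.0 3.1
```

>>> jog_arm:
  plan:
    - [0.2, 0, 0.3, 0.09, 1]
    - [0.4, 0, 0.6, 0.18, 1]
    - [0.7, 0, 0.9, 0.27, 1]
    - [1, 0, 1, 0.36, 1]

```text
time: 0.55
tool_pos: [0.2314, -0.5037, 0.3093]
tool_rot: [3.138, 0.002, 0.861]
contact_force: [0.5, -0.0, 0.4]
opening: 0.0922
grip_force: 0.0
```

>>> jog_arm:
  plan:
    - [0.25, 0, 0, 0.09, 1]
    - [0.5, 0.1, 0, 0.18, 1]
    - [0.75, 0.2, 0, 0.27, 1]
    - [1, 0.3, 0, 0.36, 1]

```text
time: 0.95
tool_pos: [0.3113, -0.4785, 0.3063]
tool_rot: [-3.141, -0.001, 1.428]
contact_force: [0.2, -0.6, -0.9]
opening: 0.0917
grip_force: 0.0
```

>>> jog_arm:
  plan:
    - [0.3, 0.1, 0, 0.09, 1]
    - [0.6, 0.2, 0, 0.1, 1]
    - [1, 0.3, 0, 0.1, 1]

```text
time: 1.25
tool_pos: [0.3909, -0.4547, 0.3066]
tool_rot: [-3.141, -0.0, 1.578]
contact_force: [-0.2, -0.4, -0.4]
opening: 0.0914
grip_force: 0.0
```

>>> jog_arm:
  plan:
    - [0.4, 0.1, -0.2, 0, 0.5]
    - [0.8, 0.3, -0.4, 0, 0.5]
    - [1, 0.4, -0.5, 0, 0.5]
    - [1, 0.4, -0.5, 0, 0.5]
    - [1, 0.4, -0.5, 0, 0.5]

```text
time: 1.75
tool_pos: [0.4701, -0.4233, 0.2669]
tool_rot: [-3.141, 0.0, 1.579]
contact_force: [0.3, 0.4, -0.7]
opening: 0.0691
grip_force: 0.0
```

Run:
```python
from h import *
s=readout.observe();print(s["time"],s["tool_pos"],s["tool_rot"],s["opening"],s["contact_force"])
w=cams.calibration("wrist");im=cams.read_camera("wrist");cv2.imwrite("pics/w1.png",im)
np.save("w1.npy",w["world_from_camera"])
```

```text
1.75 [ 0.47008485 -0.42326553  0.26688807] [-3.14096259e+00  3.37260511e-04  1.57928124e+00] 0.06908575766983925 [ 0.29930566  0.44339558 -0.67460879]
```

View pics/w1.png

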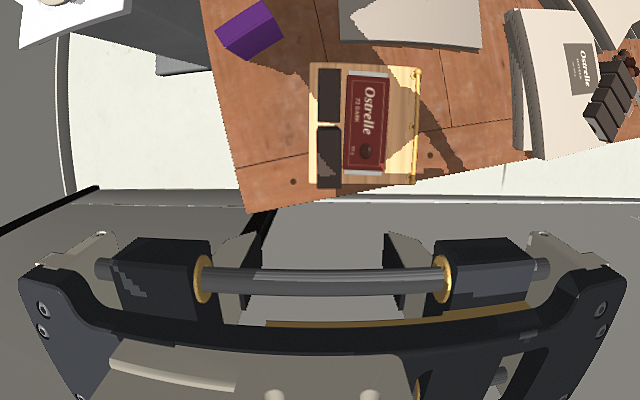

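The wrist view shows the short carton's top at about (329,96), the tall carton's top at (330,157) with the text edge between them at y≈124, and the bar at (368,122). The stand spans (308–420, 62–188).

```bash
cat > meas.py <<'E'
from h import *
def comps(im,m,box,amin=60):
    M=np.zeros(m.shape,np.uint8);x0,y0,x1,y1=box;M[y0:y1,x0:x1]=m[y0:y1,x0:x1]
    return [k.reshape(-1,2) for k in cv2.findContours(M,0,cv2.CHAIN_APPROX_NONE)[0] if cv2.contourArea(k)>amin]
def rect(n,P):
    (x,y),(w,h),a=cv2.minAreaRect((P[:,:2]*1000).astype(np.float32)); print(n,round(x,1),round(y,1),round(w,1),round(h,1),round(a,1))
E
python3 - <<'E'
from meas import *
w=cams.calibration("wrist");w["world_from_camera"]=np.load("w1.npy")
im=cv2.imread("pics/w1.png");hsv=cv2.cvtColor(im,cv2.COLOR_BGR2HSV)
dark=(hsv[...,2]<80)&(hsv[...,1]<110)
for k in comps(im,dark,(312,64,345,190)):
    print(k.min(0),k.max(0)); 
    for n,z in (("tall",.11),("short",.097)): rect(n,plane(w,k,z,True))
red=((hsv[...,0]<8)|(hsv[...,0]>172))&(hsv[...,1]>120)
for k in comps(im,red,(344,72,392,178),300): rect("red",plane(w,k,.023,True))
cv2.imwrite("pics/c1.png",cv2.resize(im[55:195,300:430],None,fx=4.2,fy=4.2,interpolation=cv2.INTER_CUBIC))
E
```

```text
[317 126] [341 188]
tall 477.5 -394.8 25.2 64.9 0.3
short 477.9 -396.7 26.3 67.5 0.3
[318  69] [340 121]
tall 476.5 -330.6 22.1 53.4 0.5
short 476.8 -329.9 23.0 55.6 0.5
red 526.6 -361.5 123.4 56.1 88.5
```

View pics/c1.png

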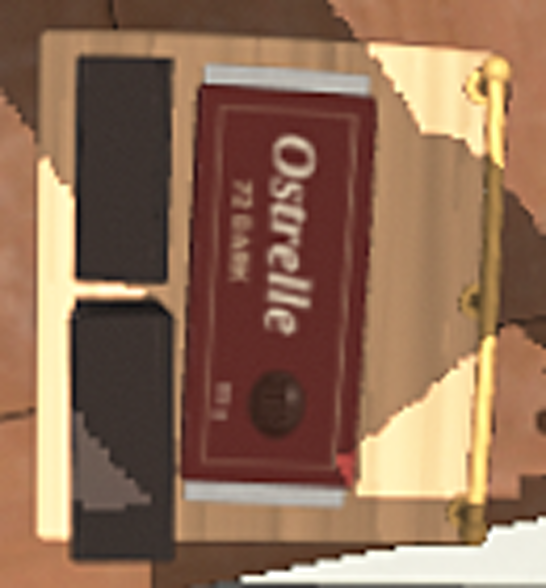

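The crop confirms it: the short carton is at the top of the stand with its top at (125,168), the tall one is below with its top at about (122,435), and the bar is at (280,285). All are nearly square to the axes.

Run:
```python
from meas import *
w=cams.calibration("wrist");w["world_from_camera"]=np.load("w1.npy")
im=cv2.imread("pics/w1.png")
big=cv2.resize(im,None,fx=8,fy=8,interpolation=cv2.INTER_CUBIC);g=cv2.cvtColor(big,cv2.COLOR_BGR2GRAY).astype(float)
def edge(n,rows,c0,c1,z):  # strongest gradient column per row in [c0,c1]
    P=[]
    for r in np.arange(*rows,.5):
        l=cv2.GaussianBlur(g[int((r+.5)*8)][None],(9,1),0)[0]; d=np.abs(np.gradient(l))
        a,b=int((c0+.5)*8),int((c1+.5)*8); P.append(((a+d[a:b].argmax()+.5)/8-.5,r))
    W=plane(w,P,z,True)[:,:2]*1000
    vx,vy,x,y=cv2.fitLine(W.astype(np.float32),cv2.DIST_HUBER,0,.01,.01).ravel()
    print(n,"x",round(x-vx/vy*0,1),"y",round(y,1),"yaw",round(np.degrees(np.arctan(-vx/vy)),2))
edge("tallL",(134,185),313,322,.11);edge("tallR",(134,185),337,346,.11)
edge("shortL",(72,118),313,322,.097);edge("shortR",(72,118),336,344,.097)
edge("standL",(95,180),305,313,.012)
edge("barL",(80,166),343,351,.021);edge("barR",(80,150),380,393,.021)
```

```text
tallL x 464.1 y -399.4 yaw 0.3
tallR x 490.9 y -399.8 yaw -1.45
shortL x 464.7 y -330.4 yaw 0.4
shortR x 488.4 y -333.1 yaw -0.85
standL x 451.9 y -386.0 yaw -0.01
barL x 498.4 y -366.1 yaw -1.34
barR x 555.4 y -348.4 yaw -1.96
```

>>> jog_arm:
  plan:
    - [0, 0.3, -0.1, -0.011, 0.1]
    - [0.04, 0.7, -0.4, -0.011, 0.1]
    - [0.08, 1, -0.8, -0.011, 0.1]
    - [0.08, 1, -1, -0.011, 0.1]

```text
time: 2.2
tool_pos: [0.4756, -0.3408, 0.1858]
tool_rot: [-3.14, -0.002, 1.562]
contact_force: [-0.4, 0.2, 0.0]
opening: 0.051
grip_force: 0.0
```

>>> jog_arm:
  plan:
    - [0, 0.08, -0.3, 0, 0.1]
    - [0, 0.15, -0.6, 0, 0.1]
    - [0, 0.15, -0.8, 0, 0.1]
    - [0, 0.15, -0.8, 0, 0.1]
    - [0, 0.15, -0.8, 0, 0.1]

```text
time: 2.7
tool_pos: [0.4767, -0.3322, 0.1239]
tool_rot: [3.14, 0.001, 1.56]
contact_force: [0.6, 0.6, 0.4]
opening: 0.0508
grip_force: 0.0
```

Run:
```python
from h import *
s=readout.observe();print(s["time"],s["tool_pos"],s["tool_rot"],s["opening"],s["contact_force"])
w=cams.calibration("wrist");im=cams.read_camera("wrist");np.save("w2.npy",w["world_from_camera"])
sc=cams.read_camera("scene")
cv2.imwrite("pics/w2.png",np.hstack([im[:330,180:480],cv2.resize(sc[250:390,230:400],(400,330))]))
```

```text
2.7 [ 0.47667348 -0.33221024  0.12391174] [3.14048688e+00 1.15800816e-03 1.56013252e+00] 0.050845669058204465 [0.59954793 0.56837972 0.38836843]
```

View pics/w2.png

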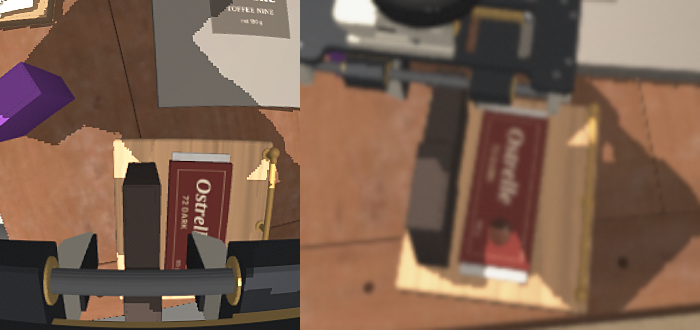

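The wrist view shows the short carton (column 123–160) centred between the open fingers at about 80 and 205, with the bar beside it at (200,215). Nothing obstructs the descent.

>>> jog_arm:
  plan:
    - [0, 0, -0.2, 0, 0.1]
    - [0, 0, -0.4, 0, 0.1]
    - [0, 0, -0.6, 0, 0.1]
    - [0, 0, -0.78, 0, 0.1]
    - [0, 0, -0.78, 0, 0.1]
    - [0, 0, -0.78, 0, -0.2]
    - [0, 0, -0.78, 0, -0.4]
    - [0, 0, -0.78, 0, -0.6]
    - [0, 0, -0.78, 0, -0.8]
    - [0, 0, -0.78, 0, -0.8]
  squeeze: 15

```text
time: 3.8
tool_pos: [0.4773, -0.3312, 0.0611]
tool_rot: [3.141, 0.001, 1.562]
contact_force: [-0.9, 0.9, 3.7]
opening: 0.024
grip_force: 15.0
```

>>> jog_arm:
  plan:
    - [0, 0, 0, 0, -0.8]
    - [0, 0, 0, 0, -0.8]
    - [0, 0, 0.05, 0, -0.8]
    - [0, 0, 0.1, 0, -0.8]

```text
time: 4.2
tool_pos: [0.4767, -0.3307, 0.0682]
tool_rot: [-3.141, -0.001, 1.562]
contact_force: [-0.2, 0.4, -1.8]
opening: 0.0242
grip_force: 15.0
```

>>> jog_arm:
  plan:
    - [0, 0, 0.2, 0, -0.8]
    - [0, 0, 0.4, 0, -0.8]
    - [0, 0, 0.7, 0, -0.8]
    - [0, 0, 1, 0, -0.8]

```text
time: 4.6
tool_pos: [0.4766, -0.3306, 0.1488]
tool_rot: [-3.141, -0.001, 1.562]
contact_force: [0.3, -0.2, -1.1]
opening: 0.0236
grip_force: 15.0
```

>>> jog_arm:
  plan:
    - [0, 0.05, 0.3, 0, -0.8]
    - [0, 0.15, 0.6, 0, -0.8]
    - [0, 0.3, 0.9, 0, -0.8]
    - [0, 0.5, 1, 0, -0.8]

```text
time: 5.0
tool_pos: [0.4776, -0.2913, 0.2307]
tool_rot: [3.138, 0.003, 1.561]
contact_force: [0.7, -0.3, -1.2]
opening: 0.0238
grip_force: 15.0
```

>>> jog_arm:
  plan:
    - [0.05, 0.25, 0.3, 0.06, -0.8]
    - [0.1, 0.5, 0.6, 0.12, -0.8]
    - [0.1, 0.75, 0.8, 0.18, -0.8]
    - [0.1, 1, 0.9, 0.24, -0.8]

```text
time: 5.4
tool_pos: [0.4851, -0.2096, 0.3011]
tool_rot: [3.141, 0.001, 1.943]
contact_force: [-0.4, -0.1, -1.2]
opening: 0.024
grip_force: 15.0
```

>>> jog_arm:
  plan:
    - [0.05, 0.25, 0, 0.06, -0.8]
    - [0.1, 0.5, 0, 0.12, -0.8]
    - [0.1, 0.75, 0, 0.18, -0.8]
    - [0.1, 1, 0, 0.24, -0.8]

```text
time: 5.8
tool_pos: [0.4924, -0.1294, 0.2993]
tool_rot: [-3.141, -0.002, 2.32]
contact_force: [-0.4, -0.4, -0.9]
opening: 0.024
grip_force: 15.0
```

>>> jog_arm:
  plan:
    - [0.05, 0.25, 0, 0.06, -0.8]
    - [0.1, 0.5, 0, 0.12, -0.8]
    - [0.1, 0.75, 0, 0.18, -0.8]
    - [0.1, 1, 0, 0.24, -0.8]

```text
time: 6.2
tool_pos: [0.5003, -0.0495, 0.2993]
tool_rot: [-3.141, -0.002, 2.697]
contact_force: [0.2, 0.5, -0.9]
opening: 0.024
grip_force: 15.0
```

>>> jog_arm:
  plan:
    - [0.05, 0.25, 0, 0.06, -0.8]
    - [0.1, 0.5, 0, 0.12, -0.8]
    - [0.1, 0.75, 0, 0.18, -0.8]
    - [0.1, 1, 0, 0.24, -0.8]

```text
time: 6.6
tool_pos: [0.5082, 0.0304, 0.2993]
tool_rot: [3.141, -0.002, 3.074]
contact_force: [-0.0, 0.3, -1.1]
opening: 0.0237
grip_force: 15.0
```

>>> jog_arm:
  plan:
    - [0.05, 0.25, 0, 0.06, -0.8]
    - [0.1, 0.5, 0, 0.12, -0.8]
    - [0.1, 0.75, 0, 0.18, -0.8]
    - [0.1, 1, 0, 0.24, -0.8]

```text
time: 7.0
tool_pos: [0.5161, 0.1103, 0.2992]
tool_rot: [3.141, -0.002, -2.832]
contact_force: [-0.0, -0.3, -0.8]
opening: 0.024
grip_force: 15.0
```

>>> jog_arm:
  plan:
    - [0, 0.25, 0, 0.06, -0.8]
    - [0, 0.5, 0, 0.12, -0.8]
    - [0, 0.65, 0, 0.18, -0.8]
    - [0, 0.75, 0, 0.18, -0.8]
    - [0, 0.75, 0, 0.18, -0.8]

```text
time: 7.5
tool_pos: [0.5164, 0.17, 0.2996]
tool_rot: [3.141, -0.001, -2.555]
contact_force: [0.2, -0.1, -1.1]
opening: 0.024
grip_force: 15.0
```

Run:
```python
from h import *
s=readout.observe();print(s["time"],s["qpos"],s["tool_pos"],s["tool_rot"],s["opening"],s["contact_force"])
im=cams.read_camera("wrist");np.save("w3.npy",cams.calibration("wrist")["world_from_camera"]);cv2.imwrite("pics/w3r.png",im)
sc=cams.read_camera("scene");sd=cams.read_camera("side")
cv2.imwrite("pics/w3.png",np.vstack([np.hstack([cv2.resize(im,(400,250)),cv2.resize(sd,(400,250))]),cv2.resize(sc[0:220,200:552],(800,500))[:350]]))
```

```text
7.5 [ 1.76864721e-01  3.32932911e-01  1.33629709e+00  2.77784201e-04
  1.47368838e+00 -1.98062559e+00] [0.5163519  0.1699888  0.29964276] [ 3.14081086e+00 -1.10579974e-03 -2.55492535e+00] 0.02398370880719076 [ 0.23730201 -0.10726871 -1.13965303]
```

View pics/w3.png

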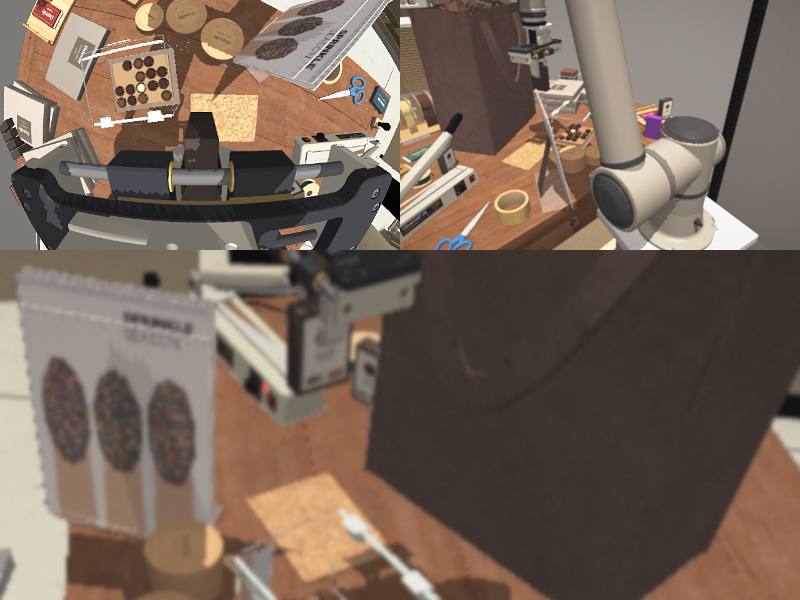

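The composite shows the carton hanging upright, its top face and front visible in the wrist view at (203,140). The mat lies beyond it at (190–258, 93–142) in that half-size view, with the card at (310,40). In the scene view the gripper is between the card and the bag, with clearance on both sides.

Run:
```python
from meas import *
w=cams.calibration("wrist");w["world_from_camera"]=np.load("w3.npy")
im=cv2.imread("pics/w3r.png");hsv=cv2.cvtColor(im,cv2.COLOR_BGR2HSV)
m=(hsv[...,0]>9)&(hsv[...,0]<24)&(hsv[...,1]>60)&(hsv[...,2]>165)
for k in comps(im,m,(295,140,425,235),200):
    h=cv2.approxPolyDP(k[:,None],4,True)[:,0]; print(h.tolist(),(plane(w,h,.005,True)[:,:2]*1000).round(0).tolist())
    rect("mat",plane(w,k,.005,True))
c=cams.calibration("scene")
print(plane(c,[(200+370*.44,468*.44-110)],0), proj(c,[[.57,.345,0],[.523,.25,.005],[.556,.2,.005]]))
```

```text
[[295, 140], [295, 169], [303, 172], [295, 172], [295, 192], [300, 191], [304, 170], [305, 178], [338, 178], [352, 231], [424, 234], [424, 222], [406, 216], [424, 219], [424, 140], [362, 140], [353, 149], [391, 150], [350, 151], [343, 159], [344, 140], [313, 140], [325, 147]] [[510.0, 118.0], [547.0, 142.0], [544.0, 154.0], [550.0, 144.0], [577.0, 161.0], [571.0, 166.0], [540.0, 154.0], [550.0, 162.0], [523.0, 203.0], [581.0, 270.0], [520.0, 374.0], [504.0, 360.0], [513.0, 328.0], [500.0, 357.0], [400.0, 278.0], [455.0, 200.0], [474.0, 197.0], [443.0, 245.0], [479.0, 195.0], [495.0, 193.0], [470.0, 178.0], [496.0, 140.0], [494.0, 161.0]]
mat 515.8 245.2 153.3 207.9 34.5
[[0.58060088 0.35805719 0.        ]] [[359.0380238   98.47016459]
 [340.86749301 117.42475616]
 [351.32477814 130.50672554]]
```

Run:
```python
from meas import *
w=cams.calibration("wrist");w["world_from_camera"]=np.load("w3.npy")
print((plane(w,[(304,149),(413,154),(410,224)],.005,True)[:,:2]*1000).round(0).tolist())
```

```text
[[514.0, 137.0], [428.0, 277.0], [520.0, 342.0]]
```

>>> jog_arm:
  plan:
    - [0, 0.2, 0, 0, -0.8]
    - [0.02, 0.5, 0, 0, -0.8]
    - [0.03, 0.8, -0.2, 0, -0.8]
    - [0.03, 1, -0.5, 0, -0.8]
    - [0.03, 1, -0.8, 0, -0.8]
    - [0.03, 1, -1, 0, -0.8]

```text
time: 8.25
tool_pos: [0.5186, 0.2498, 0.2184]
tool_rot: [3.141, -0.002, -2.554]
contact_force: [0.9, -0.0, -1.1]
opening: 0.024
grip_force: 15.0
```

>>> jog_arm:
  plan:
    - [0, 0, -0.25, 0, -0.8]
    - [0, 0, -0.5, 0, -0.8]
    - [0, 0, -0.75, 0, -0.8]
    - [0, 0, -1, 0, -0.8]
    - [0, 0, -1, 0, -0.8]

```text
time: 8.75
tool_pos: [0.5177, 0.2488, 0.1376]
tool_rot: [3.14, -0.005, -2.555]
contact_force: [-0.4, -0.7, -0.6]
opening: 0.0239
grip_force: 15.0
```

>>> jog_arm:
  plan:
    - [0, 0, -0.25, 0, -0.8]
    - [0, 0, -0.5, 0, -0.8]
    - [0, 0, -0.75, 0, -0.8]
    - [0, 0, -0.9, 0, -0.8]
    - [0, 0, -0.98, 0, -0.8]
    - [0, 0, -0.98, 0, -0.8]
    - [0, 0, -0.98, 0, -0.8]

```text
time: 9.45
tool_pos: [0.52, 0.2493, 0.0628]
tool_rot: [-3.141, 0.001, -2.554]
contact_force: [0.5, -0.3, -1.4]
opening: 0.0243
grip_force: 15.0
```

>>> jog_arm:
  plan:
    - [0, 0, -0.04, 0, -0.8]
    - [0, 0, -0.08, 0, -0.8]
    - [0, 0, -0.08, 0, -0.8]
    - [0, 0, -0.08, 0, -0.8]

```text
time: 9.85
tool_pos: [0.5194, 0.249, 0.0556]
tool_rot: [3.142, 0.0, -2.554]
contact_force: [0.2, 1.1, -1.5]
opening: 0.0239
grip_force: 15.0
```

>>> jog_arm:
  plan:
    - [0, 0, -0.012, 0, -0.8]
    - [0, 0, -0.025, 0, -0.8]
    - [0, 0, -0.025, 0, -0.8]

```text
time: 10.15
tool_pos: [0.5195, 0.2491, 0.0541]
tool_rot: [-3.141, 0.001, -2.554]
contact_force: [-0.8, 0.3, 4.5]
opening: 0.0241
grip_force: 15.0
```

>>> jog_arm:
  plan:
    - [0, 0, 0, 0, -0.5]
    - [0, 0, 0, 0, -0.2]
    - [0, 0, 0, 0, 0]
    - [0, 0, 0, 0, 0]
    - [0, 0, 0.2, 0, 0]
    - [0, 0, 0.5, 0, 0]
    - [0, 0, 1, 0, 0]

```text
time: 10.85
tool_pos: [0.5178, 0.2485, 0.132]
tool_rot: [3.14, -0.005, -2.554]
contact_force: [0.1, 0.1, -0.6]
opening: 0.0459
grip_force: 0.0
```

>>> jog_arm:
  plan:
    - [0, -0.1, 0.4, 0, 0]
    - [0, -0.3, 0.8, 0, 0]
    - [0, -0.5, 1, 0, 0]

```text
time: 11.15
tool_pos: [0.5203, 0.2091, 0.2165]
tool_rot: [-3.14, 0.004, -2.553]
contact_force: [0.1, 0.1, 0.1]
opening: 0.046
grip_force: 0.0
```

>>> jog_arm:
  plan:
    - [-0.05, -0.3, 0, -0.08, 0]
    - [-0.05, -0.6, 0, -0.16, 0]
    - [-0.05, -1, 0, -0.23, 0]

```text
time: 11.45
tool_pos: [0.5152, 0.1287, 0.2136]
tool_rot: [3.141, 0.0, -2.919]
contact_force: [0.3, -1.0, -1.0]
opening: 0.0458
grip_force: 0.0
```

>>> jog_arm:
  plan:
    - [-0.05, -0.3, 0, -0.08, 0]
    - [-0.08, -0.6, 0, -0.16, 0]
    - [-0.1, -1, 0, -0.23, 0]

```text
time: 11.75
tool_pos: [0.5071, 0.0485, 0.2135]
tool_rot: [3.141, -0.0, 3.003]
contact_force: [0.8, -0.4, -0.6]
opening: 0.046
grip_force: 0.0
```

>>> jog_arm:
  plan:
    - [-0.05, -0.3, 0, -0.08, 0]
    - [-0.08, -0.6, 0, -0.16, 0]
    - [-0.1, -1, 0, -0.23, 0]

```text
time: 12.05
tool_pos: [0.4991, -0.0315, 0.2135]
tool_rot: [3.141, -0.0, 2.641]
contact_force: [0.4, 0.3, -0.2]
opening: 0.0457
grip_force: 0.0
```

>>> jog_arm:
  plan:
    - [-0.05, -0.3, 0, -0.08, 0]
    - [-0.08, -0.6, 0, -0.16, 0]
    - [-0.1, -1, 0, -0.23, 0]

```text
time: 12.35
tool_pos: [0.4911, -0.1115, 0.2135]
tool_rot: [3.141, -0.0, 2.28]
contact_force: [-0.0, -0.9, 0.5]
opening: 0.0458
grip_force: 0.0
```

>>> jog_arm:
  plan:
    - [-0.05, -0.3, 0, -0.08, 0]
    - [-0.08, -0.6, 0, -0.16, 0]
    - [-0.1, -1, 0, -0.23, 0]

```text
time: 12.65
tool_pos: [0.4831, -0.1914, 0.2135]
tool_rot: [3.141, -0.0, 1.919]
contact_force: [0.7, 0.1, -0.5]
opening: 0.0459
grip_force: 0.0
```

>>> jog_arm:
  plan:
    - [0, -0.3, 0, -0.08, 0]
    - [0, -0.6, 0, -0.16, 0]
    - [-0.1, -1, 0, -0.23, 0]

```text
time: 12.95
tool_pos: [0.4757, -0.2715, 0.2133]
tool_rot: [3.141, -0.0, 1.558]
contact_force: [0.0, -0.1, 0.2]
opening: 0.0458
grip_force: 0.0
```

>>> jog_arm:
  plan:
    - [0, -0.3, 0, 0, 0]
    - [0, -0.6, 0, 0, 0]
    - [0, -1, 0, 0, 0]
    - [0, -1, 0, 0, 0]

```text
time: 13.35
tool_pos: [0.4749, -0.3544, 0.2129]
tool_rot: [-3.142, 0.001, 1.559]
contact_force: [0.0, 0.1, -0.2]
opening: 0.0459
grip_force: 0.0
```

Run:
```python
from h import *
s=readout.observe();print(s["time"],s["tool_pos"],s["tool_rot"],s["opening"],s["contact_force"])
im=cams.read_camera("wrist");np.save("w4.npy",cams.calibration("wrist")["world_from_camera"]);cv2.imwrite("pics/w4r.png",im)
sc=cams.read_camera("scene")
cv2.imwrite("pics/w4.png",np.vstack([np.hstack([cv2.resize(im,(400,250)),cv2.resize(sc,(400,250))]),cv2.resize(sc[60:200,240:480],(800,467))[:350]]))
```

```text
13.35 [ 0.47486234 -0.35438724  0.21286528] [-3.14157863e+00  1.26336163e-03  1.55853084e+00] 0.04589155788860995 [ 0.04622063  0.13841301 -0.19849944]
```

View pics/w4.png

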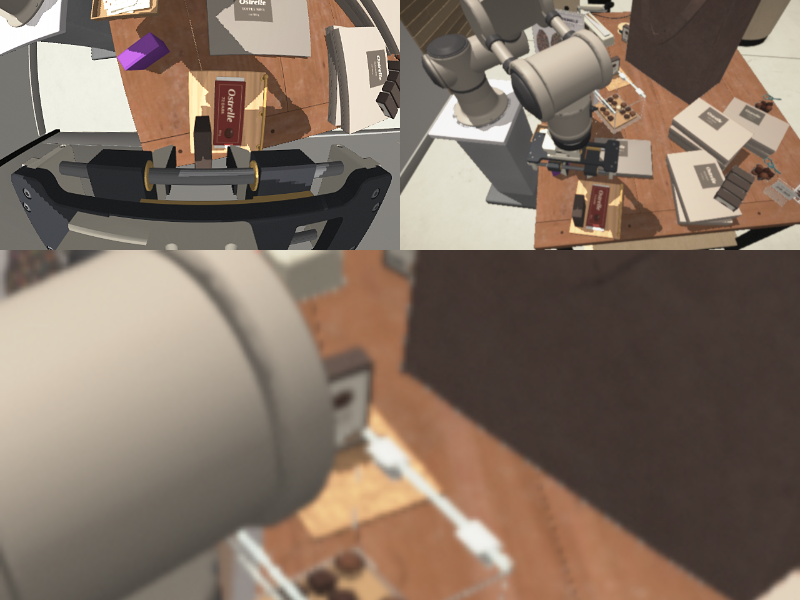

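The short carton stands upright on the mat, seen in the enlarged scene view at (350,395), and the tall carton is alone on the stand. In the wrist view its top is at about (203,125), between the fingers.

>>> jog_arm:
  plan:
    - [0.03, -0.25, 0, 0.002, 0.1]
    - [0.03, -0.5, -0.1, 0.002, 0.1]
    - [0.03, -0.545, -0.3, 0.002, 0.1]
    - [0.03, -0.545, -0.6, 0.002, 0.1]
    - [0.03, -0.545, -0.8, 0.002, 0.1]
    - [0.03, -0.545, -0.8, 0.002, 0.1]

```text
time: 14.05
tool_pos: [0.4766, -0.3933, 0.1464]
tool_rot: [-3.138, -0.004, 1.565]
contact_force: [-0.6, 0.3, -0.6]
opening: 0.0505
grip_force: 0.0
```

Run:
```python
from h import *
s=readout.observe();print(s["time"],s["tool_pos"],s["tool_rot"],s["opening"],s["contact_force"])
im=cams.read_camera("wrist");sc=cams.read_camera("scene")
cv2.imwrite("pics/w5.png",np.hstack([im[:330,180:480],cv2.resize(sc[250:390,230:400],(400,330))]))
```

```text
14.05 [ 0.47657254 -0.39327706  0.14636296] [-3.13757208 -0.00430357  1.56483364] 0.05045789884606879 [-0.61233689  0.30832095 -0.59408303]
```

View pics/w5.png

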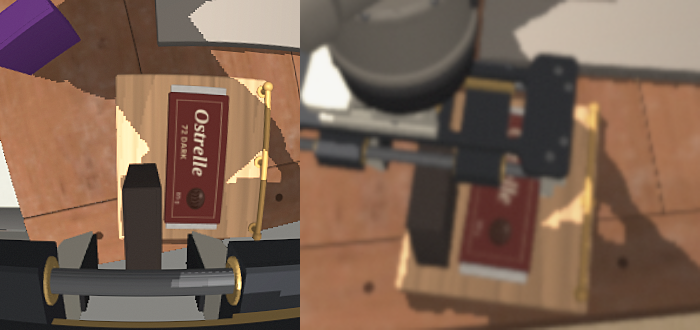

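The tall carton (column 122–162) is centred between the fingers at about (80) and (205). The bar is undisturbed.

>>> jog_arm:
  plan:
    - [0, 0, 0, 0, 0.1]
    - [0, 0, -0.25, 0, 0.1]
    - [0, 0, -0.5, 0, 0.1]
    - [0, 0, -0.75, 0, 0.1]
    - [0, 0, -0.93, 0, 0.1]
    - [0, 0, -0.93, 0, 0.1]
    - [0, 0, -0.93, 0, 0.1]
    - [0, 0, -0.93, 0, 0.1]

```text
time: 14.95
tool_pos: [0.4784, -0.3952, 0.0765]
tool_rot: [3.14, 0.002, 1.565]
contact_force: [-0.3, 0.3, 0.4]
opening: 0.0502
grip_force: 0.0
```

>>> jog_arm:
  plan:
    - [0, 0, 0, 0, -0.2]
    - [0, 0, 0, 0, -0.4]
    - [0, 0, 0, 0, -0.6]
    - [0, 0, 0, 0, -0.8]
    - [0, 0, 0, 0, -0.8]
    - [0, 0, 0, 0, -0.8]
  squeeze: 15

```text
time: 15.55
tool_pos: [0.4778, -0.3947, 0.0754]
tool_rot: [3.141, 0.0, 1.565]
contact_force: [0.4, -0.4, 2.1]
opening: 0.0259
grip_force: 15.0
```

>>> jog_arm:
  plan:
    - [0, 0, 0.03, 0, -0.8]
    - [0, 0, 0.1, 0, -0.8]
    - [0, 0, 0.1, 0, -0.8]

```text
time: 15.85
tool_pos: [0.4781, -0.3949, 0.0839]
tool_rot: [3.141, 0.001, 1.565]
contact_force: [-0.2, -0.3, -1.2]
opening: 0.0258
grip_force: 15.0
```

>>> jog_arm:
  plan:
    - [0, 0, 0.2, 0, -0.8]
    - [0, 0, 0.4, 0, -0.8]
    - [0, 0, 0.7, 0, -0.8]
    - [0, 0, 1, 0, -0.8]

```text
time: 16.25
tool_pos: [0.4775, -0.3944, 0.1637]
tool_rot: [-3.141, -0.001, 1.565]
contact_force: [0.6, -0.0, -0.9]
opening: 0.026
grip_force: 15.0
```

>>> jog_arm:
  plan:
    - [0, 0.05, 0.3, 0, -0.8]
    - [0, 0.15, 0.6, 0, -0.8]
    - [0, 0.3, 0.9, 0, -0.8]
    - [0, 0.5, 1, 0, -0.8]

```text
time: 16.65
tool_pos: [0.4783, -0.355, 0.2456]
tool_rot: [3.138, 0.003, 1.564]
contact_force: [0.7, -0.4, -1.9]
opening: 0.0258
grip_force: 15.0
```

>>> jog_arm:
  plan:
    - [0.05, 0.25, 0.3, 0.06, -0.8]
    - [0.1, 0.5, 0.6, 0.12, -0.8]
    - [0.15, 0.75, 0.8, 0.18, -0.8]
    - [0.15, 1, 0.85, 0.24, -0.8]

```text
time: 17.05
tool_pos: [0.4904, -0.2734, 0.3124]
tool_rot: [3.14, 0.002, 1.946]
contact_force: [0.0, -0.4, -0.8]
opening: 0.0259
grip_force: 15.0
```

>>> jog_arm:
  plan:
    - [0.05, 0.25, 0, 0.06, -0.8]
    - [0.1, 0.5, 0, 0.12, -0.8]
    - [0.15, 0.75, 0, 0.18, -0.8]
    - [0.2, 1, 0, 0.24, -0.8]

```text
time: 17.45
tool_pos: [0.5054, -0.193, 0.3102]
tool_rot: [-3.141, -0.001, 2.323]
contact_force: [-0.8, -0.0, -1.4]
opening: 0.0262
grip_force: 15.0
```

>>> jog_arm:
  plan:
    - [0.05, 0.25, 0, 0.06, -0.8]
    - [0.1, 0.5, 0, 0.12, -0.8]
    - [0.15, 0.75, 0, 0.18, -0.8]
    - [0.2, 1, 0, 0.24, -0.8]

```text
time: 17.85
tool_pos: [0.5213, -0.1131, 0.3102]
tool_rot: [3.142, -0.001, 2.7]
contact_force: [0.2, -0.6, -0.7]
opening: 0.0259
grip_force: 15.0
```

>>> jog_arm:
  plan:
    - [0.05, 0.25, 0, 0.06, -0.8]
    - [0.1, 0.5, 0, 0.12, -0.8]
    - [0.15, 0.75, 0, 0.18, -0.8]
    - [0.2, 1, 0, 0.24, -0.8]

```text
time: 18.25
tool_pos: [0.5373, -0.0331, 0.3102]
tool_rot: [3.141, -0.001, 3.077]
contact_force: [-0.8, 0.6, -1.8]
opening: 0.026
grip_force: 15.0
```

>>> jog_arm:
  plan:
    - [0.05, 0.25, 0, 0.06, -0.8]
    - [0.1, 0.5, 0, 0.12, -0.8]
    - [0.15, 0.75, 0, 0.18, -0.8]
    - [0.17, 1, 0, 0.24, -0.8]

```text
time: 18.65
tool_pos: [0.5509, 0.0468, 0.3101]
tool_rot: [3.141, -0.001, -2.829]
contact_force: [0.5, 0.2, -0.7]
opening: 0.0259
grip_force: 15.0
```

>>> jog_arm:
  plan:
    - [0, 0.25, 0, 0.06, -0.8]
    - [0, 0.5, 0, 0.12, -0.8]
    - [0, 0.75, 0, 0.18, -0.8]
    - [0, 1, 0, 0.18, -0.8]

```text
time: 19.05
tool_pos: [0.5506, 0.1267, 0.3102]
tool_rot: [3.141, -0.001, -2.548]
contact_force: [0.2, -0.1, 0.8]
opening: 0.0262
grip_force: 15.0
```

>>> jog_arm:
  plan:
    - [0, 0.25, 0, 0, -0.8]
    - [0, 0.5, 0, 0, -0.8]
    - [0, 0.75, 0, 0, -0.8]
    - [0, 0.92, 0, 0, -0.8]
    - [0, 0.92, 0, 0, -0.8]
    - [0, 0.92, 0, 0, -0.8]

```text
time: 19.65
tool_pos: [0.5511, 0.1988, 0.3107]
tool_rot: [-3.141, -0.001, -2.55]
contact_force: [0.3, -0.4, -0.8]
opening: 0.0264
grip_force: 15.0
```

Run:
```python
from h import *
s=readout.observe();print(s["time"],s["tool_pos"],s["tool_rot"],s["opening"],s["contact_force"])
im=cams.read_camera("wrist");sc=cams.read_camera("scene")
cv2.imwrite("pics/w6.png",np.hstack([im[100:300,200:500],cv2.resize(sc[40:190,240:490],(500,300))[:200]]) if 0 else np.vstack([cv2.resize(im[80:270,150:550],(600,285)),cv2.resize(sc[40:190,240:540],(600,300))]))
```

```text
19.65 [0.55112552 0.19883058 0.31070998] [-3.14148541e+00 -8.83538195e-04 -2.55022748e+00] 0.02644667438870503 [ 0.29282681 -0.37781191 -0.8458549 ]
```

View pics/w6.png

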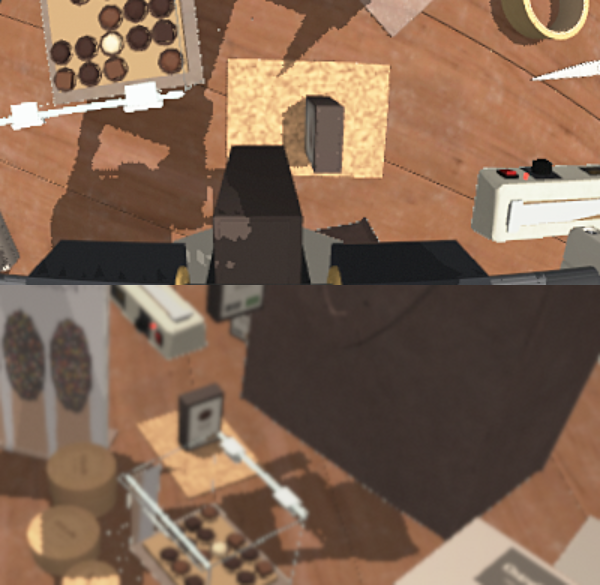

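The wrist view shows the mat, clear of other things, at crop (228–390, 58–178), with the short carton upright at (325,135) and the held tall carton at (258,210). White tongs lie along the case's back top edge, crop (10–190, 95–120), so I check them against the gripper body.

Run:
```python
from h import *
w=cams.calibration("wrist");c=cams.calibration("scene")
f=400/600
for a,b in [((143,97),(230,447)),((24,116),(290,500))]:
    o1,d1=ray(w,[150+a[0]*f,80+a[1]*190/285],True); o2,d2=ray(c,[240+b[0]*.5,40+(b[1]-285)*.5])
    A=np.stack([d1[0],-d2[0]],1); t=np.linalg.lstsq(A,o2-o1,rcond=None)[0]
    p,q=o1+t[0]*d1[0],o2+t[1]*d2[0]; print(p.round(3),q.round(3))
```

```text
[0.566 0.105 0.127] [0.563 0.104 0.127]
[0.634 0.025 0.126] [0.635 0.025 0.126]
```

>>> jog_arm:
  plan:
    - [0.06, 0.04, 0, 0, -0.8]
    - [0.125, 0.085, -0.2, 0, -0.8]
    - [0.125, 0.085, -0.5, 0, -0.8]
    - [0.125, 0.085, -0.8, 0, -0.8]
    - [0.125, 0.085, -1, 0, -0.8]

```text
time: 20.25
tool_pos: [0.5612, 0.2052, 0.2293]
tool_rot: [3.141, -0.002, -2.552]
contact_force: [0.2, 0.2, -1.4]
opening: 0.0261
grip_force: 15.0
```

>>> jog_arm:
  plan:
    - [0, 0, -0.25, 0, -0.8]
    - [0, 0, -0.5, 0, -0.8]
    - [0, 0, -0.75, 0, -0.8]
    - [0, 0, -1, 0, -0.8]
    - [0, 0, -1, 0, -0.8]

```text
time: 20.75
tool_pos: [0.5601, 0.205, 0.1483]
tool_rot: [3.14, -0.005, -2.552]
contact_force: [-0.2, 0.3, -1.4]
opening: 0.0259
grip_force: 15.0
```

>>> jog_arm:
  plan:
    - [0, 0, -0.2, 0, -0.8]
    - [0, 0, -0.4, 0, -0.8]
    - [0, 0, -0.6, 0, -0.8]
    - [0, 0, -0.8, 0, -0.8]
    - [0, 0, -0.88, 0, -0.8]
    - [0, 0, -0.92, 0, -0.8]
    - [0, 0, -0.92, 0, -0.8]
    - [0, 0, -0.92, 0, -0.8]

```text
time: 21.55
tool_pos: [0.562, 0.2059, 0.0785]
tool_rot: [-3.141, 0.002, -2.551]
contact_force: [0.1, -0.5, -0.7]
opening: 0.026
grip_force: 15.0
```

>>> jog_arm:
  plan:
    - [0, 0, -0.04, 0, -0.8]
    - [0, 0, -0.08, 0, -0.8]
    - [0, 0, -0.1, 0, -0.8]
    - [0, 0, -0.1, 0, -0.8]
    - [0, 0, -0.1, 0, -0.8]

```text
time: 22.05
tool_pos: [0.5613, 0.2058, 0.0695]
tool_rot: [3.141, -0.0, -2.551]
contact_force: [0.9, 0.8, -0.9]
opening: 0.0261
grip_force: 15.0
```

>>> jog_arm:
  plan:
    - [0, 0, -0.012, 0, -0.8]
    - [0, 0, -0.025, 0, -0.8]
    - [0, 0, -0.025, 0, -0.8]

```text
time: 22.35
tool_pos: [0.5616, 0.2059, 0.0683]
tool_rot: [-3.141, 0.001, -2.551]
contact_force: [-1.6, -0.8, 3.9]
opening: 0.0258
grip_force: 15.0
```

>>> jog_arm:
  plan:
    - [0, 0, 0, 0, -0.4]
    - [0, 0, 0, 0, -0.13]
    - [0, 0, 0, 0, -0.13]
    - [0, 0, 0, 0, -0.13]
    - [0, 0, 0.2, 0, -0.13]
    - [0, 0, 0.5, 0, -0.13]
    - [0, 0, 1, 0, -0.13]

```text
time: 23.05
tool_pos: [0.5598, 0.2055, 0.146]
tool_rot: [3.139, -0.005, -2.551]
contact_force: [0.7, 0.5, 0.4]
opening: 0.0398
grip_force: 0.0
```

>>> jog_arm:
  plan:
    - [0, -0.1, 0.4, 0, -0.13]
    - [0, -0.3, 0.8, 0, 0]
    - [0, -0.5, 1, 0, 0.2]

```text
time: 23.35
tool_pos: [0.5622, 0.1658, 0.2307]
tool_rot: [-3.14, 0.004, -2.55]
contact_force: [0.5, -0.2, 0.8]
opening: 0.0497
grip_force: 0.0
```

>>> jog_arm:
  plan:
    - [-0.05, -0.3, 0, -0.08, 0.6]
    - [-0.05, -0.6, 0, -0.16, 0.6]
    - [-0.05, -1, 0, -0.23, 0.6]

```text
time: 23.65
tool_pos: [0.5572, 0.0856, 0.2277]
tool_rot: [3.141, 0.0, -2.916]
contact_force: [0.4, -0.6, 0.4]
opening: 0.0718
grip_force: 0.0
```

>>> jog_arm:
  plan:
    - [-0.05, -0.3, 0, -0.08, 0.6]
    - [-0.08, -0.6, 0, -0.16, 0.6]
    - [-0.1, -1, 0, -0.23, 0.6]

```text
time: 23.95
tool_pos: [0.549, 0.0054, 0.2275]
tool_rot: [3.141, -0.0, 3.006]
contact_force: [0.1, -1.0, 0.6]
opening: 0.0736
grip_force: 0.0
```

>>> jog_arm:
  plan:
    - [-0.05, -0.3, 0, -0.08, 0.6]
    - [-0.08, -0.6, 0, -0.16, 0.6]
    - [-0.1, -1, 0, -0.23, 0.6]

```text
time: 24.25
tool_pos: [0.541, -0.0746, 0.2276]
tool_rot: [3.141, -0.0, 2.644]
contact_force: [0.4, -0.6, 0.0]
opening: 0.0734
grip_force: 0.0
```

>>> jog_arm:
  plan:
    - [-0.05, -0.3, 0, -0.08, 0.6]
    - [-0.08, -0.6, 0, -0.16, 0.6]
    - [-0.1, -1, 0, -0.23, 0.6]

```text
time: 24.55
tool_pos: [0.5331, -0.1546, 0.2276]
tool_rot: [3.141, -0.0, 2.283]
contact_force: [0.9, -0.6, -1.0]
opening: 0.0731
grip_force: 0.0
```

>>> jog_arm:
  plan:
    - [-0.02, -0.3, 0, -0.08, 0.6]
    - [-0.05, -0.6, 0, -0.16, 0.6]
    - [-0.08, -1, 0, -0.24, 0.6]

```text
time: 24.85
tool_pos: [0.5268, -0.2346, 0.2275]
tool_rot: [3.141, -0.0, 1.906]
contact_force: [-0.4, -0.1, 0.0]
opening: 0.0736
grip_force: 0.0
```

>>> jog_arm:
  plan:
    - [0, -0.3, 0, -0.08, 0.6]
    - [0, -0.6, 0, -0.16, 0.6]
    - [0, -1, 0, -0.233, 0.6]
    - [0, -1, 0, -0.233, 0.6]

```text
time: 25.25
tool_pos: [0.5264, -0.3177, 0.2269]
tool_rot: [-3.141, 0.001, 1.538]
contact_force: [-0.7, 1.2, -0.4]
opening: 0.0737
grip_force: 0.0
```

Run:
```python
from h import *
s=readout.observe();print(s["time"],s["tool_pos"],s["tool_rot"],s["opening"],s["contact_force"])
im=cams.read_camera("wrist");np.save("w7.npy",cams.calibration("wrist")["world_from_camera"]);cv2.imwrite("pics/w7r.png",im)
sd=cams.read_camera("side")
cv2.imwrite("pics/w7.png",np.vstack([cv2.resize(im[0:250,150:550],(480,300)),cv2.resize(sd[100:300,100:420],(480,300))]))
```

```text
25.25 [ 0.52636955 -0.31767375  0.22685703] [-3.14135974e+00  1.16755669e-03  1.53833144e+00] 0.07365883994044681 [-0.66717427  1.15183865 -0.39962141]
```

View pics/w7.png

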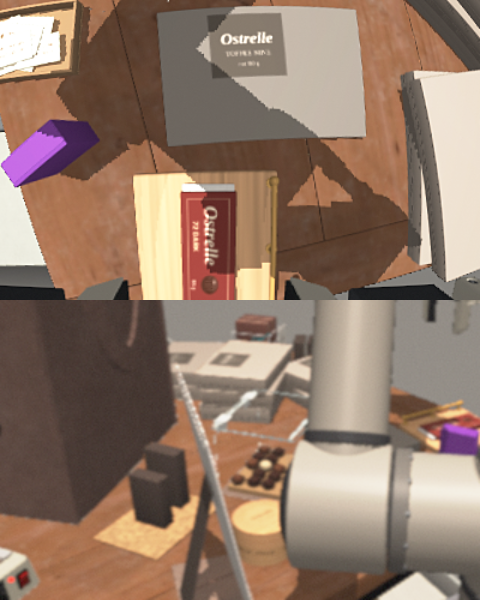

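Both cartons stand upright on the mat, in the side view at (152,490) and (170,470). The wrist view shows the bar at crop (181–237, 183–300) between the fingers, and the whole flat lid with corners (158,12), (357,10), (367,135) and (168,146).

Run:
```python
from meas import *
w=cams.calibration("wrist");w["world_from_camera"]=np.load("w7.npy")
im=cv2.imread("pics/w7r.png");hsv=cv2.cvtColor(im,cv2.COLOR_BGR2HSV)
P=plane(w,np.array([(158,12),(357,10),(367,135),(168,146)])*.8333+[150,0],.027,True)[:,:2]*1000
print("lid",P.round(0).tolist(),P.mean(0).round(1))
P=plane(w,np.array([(182,185),(235,189)])*.8333+[150,0],.023,True)[:,:2]*1000;print("bar far end",P.round(1).tolist())
red=((hsv[...,0]<8)|(hsv[...,0]>172))&(hsv[...,1]>110)&(hsv[...,2]>50)
big=None
for k in comps(im,red,(295,155,352,262),300):
    print(k.min(0),k.max(0));W=plane(w,k,.023,True);rect("red",W)
    for nm,sel in (("L",k[:,0]<310),("R",k[:,0]>335)):
        q=(W[sel,:2]*1000).astype(np.float32);vx,vy,x,y=cv2.fitLine(q,cv2.DIST_HUBER,0,.01,.01).ravel();print(nm,x,y,np.degrees(np.arctan(-vx/vy)))
g=(hsv[...,1]<50)&(hsv[...,2]>60)
for k in comps(im,g,(270,0,460,128),3000): rect("lidmask",plane(w,k,.027,True));
```

```text
lid [[486.0, -116.0], [685.0, -107.0], [692.0, -239.0], [492.0, -250.0]] [ 588.6 -178. ]
bar far end [[503.5, -289.6], [555.5, -295.0]]
[301 160] [346 254]
red 527.3 -358.6 122.9 55.0 88.6
L 500.72287 -356.25153 -1.3947562
R 553.788 -357.63733 -1.2064
lidmask 586.9 -178.4 199.6 135.0 2.7
```

>>> jog_arm:
  plan:
    - [0, -0.3, -0.2, 0.006, 0.6]
    - [0.006, -0.55, -0.5, 0.006, 0.6]
    - [0.006, -0.55, -0.8, 0.006, 0.6]
    - [0.006, -0.55, -1, 0.006, 0.6]

```text
time: 25.75
tool_pos: [0.527, -0.3569, 0.1456]
tool_rot: [-3.14, -0.002, 1.555]
contact_force: [0.4, 0.0, 0.1]
opening: 0.0734
grip_force: 0.0
```

>>> jog_arm:
  plan:
    - [0, 0, -0.25, 0, 0.6]
    - [0, 0, -0.5, 0, 0.6]
    - [0, 0, -0.75, 0, 0.6]
    - [0, 0, -1, 0, 0.6]
    - [0, 0, -1, 0, 0.6]
    - [0, 0, -1, 0, 0.6]
    - [0, 0, -1, 0, 0.6]

```text
time: 26.45
tool_pos: [0.5282, -0.3582, 0.069]
tool_rot: [3.14, 0.001, 1.555]
contact_force: [-0.3, -0.1, 1.0]
opening: 0.0736
grip_force: 0.0
```

>>> jog_arm:
  plan:
    - [0, 0, -0.2, 0, 0.6]
    - [0, 0, -0.4, 0, 0.6]
    - [0, 0, -0.5, 0, 0.6]
    - [0, 0, -0.55, 0, 0.6]
    - [0, 0, -0.55, 0, 0.6]
    - [0, 0, -0.55, 0, 0.6]

```text
time: 27.05
tool_pos: [0.5278, -0.3585, 0.0244]
tool_rot: [3.14, 0.001, 1.554]
contact_force: [-0.3, 0.3, -0.3]
opening: 0.0734
grip_force: 0.0
```

>>> jog_arm:
  plan:
    - [0, -0.02, -0.04, -0.004, 0.6]
    - [0, -0.04, -0.08, -0.004, 0.6]
    - [0, -0.04, -0.11, -0.004, 0.6]
    - [0, -0.04, -0.11, -0.004, 0.6]
    - [0, -0.04, -0.11, -0.004, 0.6]

```text
time: 27.55
tool_pos: [0.5274, -0.3613, 0.0146]
tool_rot: [-3.141, -0.0, 1.547]
contact_force: [-0.1, 0.5, -0.1]
opening: 0.0733
grip_force: 0.0
```

>>> jog_arm:
  plan:
    - [0, 0, 0, 0, 0.4]
    - [0, 0, 0, 0, 0.2]
    - [0, 0, 0, 0, 0]
    - [0, 0, 0, 0, -0.1]
    - [0, 0, 0, 0, -0.1]
    - [0, 0, 0, 0, -0.1]
  squeeze: 15

```text
time: 28.15
tool_pos: [0.5275, -0.3614, 0.0149]
tool_rot: [3.141, 0.0, 1.547]
contact_force: [0.6, -0.0, 0.2]
opening: 0.0557
grip_force: 15.0
```

>>> jog_arm:
  plan:
    - [0, 0, 0.1, 0, -0.1]
    - [0, 0, 0.3, 0, -0.1]
    - [0, 0, 0.5, 0, -0.1]
    - [0, 0, 0.5, 0, -0.1]

```text
time: 28.55
tool_pos: [0.5287, -0.3624, 0.0575]
tool_rot: [3.138, 0.003, 1.547]
contact_force: [0.5, -0.1, -0.3]
opening: 0.0558
grip_force: 15.0
```

>>> jog_arm:
  plan:
    - [0, 0, 0.3, -0.05, -0.1]
    - [0.05, 0.1, 0.6, -0.1, -0.1]
    - [0.15, 0.3, 0.8, -0.16, -0.1]
    - [0.2, 0.5, 0.9, -0.22, -0.1]
    - [0.25, 0.75, 0.9, -0.28, -0.1]
    - [0.3, 1, 0.9, -0.34, -0.1]

```text
time: 29.15
tool_pos: [0.5514, -0.2807, 0.1265]
tool_rot: [-3.142, -0.0, 1.009]
contact_force: [-0.4, -0.1, -0.8]
opening: 0.0557
grip_force: 15.0
```

>>> jog_arm:
  plan:
    - [0.1, 0.2, 0, -0.06, -0.1]
    - [0.2, 0.4, 0, -0.12, -0.1]
    - [0.3, 0.6, 0, -0.18, -0.1]
    - [0.4, 0.8, 0, -0.24, -0.1]
    - [0.46, 1, 0, -0.3, -0.1]

```text
time: 29.65
tool_pos: [0.5884, -0.2006, 0.126]
tool_rot: [-3.141, 0.0, 0.538]
contact_force: [0.2, -0.0, -0.3]
opening: 0.056
grip_force: 15.0
```

>>> jog_arm:
  plan:
    - [0, 0.1, 0, -0.06, -0.1]
    - [0, 0.2, 0, -0.12, -0.1]
    - [0, 0.25, 0, -0.18, -0.1]
    - [0, 0.25, 0, -0.24, -0.1]
    - [0, 0.25, 0, -0.3, -0.1]
    - [0, 0.25, 0, -0.314, -0.1]
    - [0, 0.25, 0, -0.314, -0.1]
    - [0, 0.25, 0, -0.314, -0.1]

```text
time: 30.45
tool_pos: [0.5881, -0.1814, 0.1265]
tool_rot: [-3.141, 0.0, 0.051]
contact_force: [-0.0, -0.4, 0.2]
opening: 0.0556
grip_force: 15.0
```

Run:
```python
from h import *
s=readout.observe();print(s["time"],s["tool_pos"],s["tool_rot"],s["opening"],s["contact_force"])
im=cams.read_camera("wrist");np.save("w8.npy",cams.calibration("wrist")["world_from_camera"]);cv2.imwrite("pics/w8r.png",im)
sc=cams.read_camera("scene");cv2.imwrite("pics/s8r.png",sc)
cv2.imwrite("pics/w8.png",np.hstack([im[0:400,180:480],cv2.resize(sc[200:340,290:430],(400,400))]))
```

```text
30.45 [ 0.58808807 -0.18139396  0.12647164] [-3.14149246e+00  3.85155466e-04  5.05536397e-02] 0.055592608789220364 [-0.01451444 -0.41337283  0.15178781]
```

View pics/w8.png

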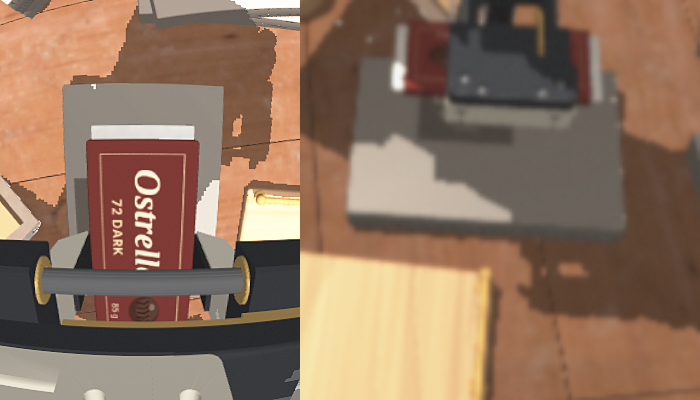

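The bar hangs level over the lid and parallel to it. In the wrist view the bar is at (87–199, 125–320) and the lid's far edge at y≈86. In the scene view the bar is above the lid.

>>> jog_arm:
  plan:
    - [0, 0, -0.25, 0, -0.1]
    - [0, 0, -0.5, 0, -0.1]
    - [0, 0, -0.75, 0, -0.1]
    - [0, 0, -0.95, 0, -0.1]
    - [0, 0, -1, 0, -0.1]
    - [0, 0, -1, 0, -0.1]

```text
time: 31.15
tool_pos: [0.588, -0.1813, 0.0463]
tool_rot: [-3.141, 0.001, 0.049]
contact_force: [0.2, 0.2, -0.1]
opening: 0.0556
grip_force: 15.0
```

>>> jog_arm:
  plan:
    - [0, 0, -0.08, 0, -0.1]
    - [0, 0, -0.14, 0, -0.1]
    - [0, 0, -0.18, 0, -0.1]
    - [0, 0, -0.18, 0, -0.1]
    - [0, 0, -0.18, 0, -0.1]

```text
time: 31.65
tool_pos: [0.5883, -0.1814, 0.0325]
tool_rot: [3.141, -0.0, 0.049]
contact_force: [-0.1, 0.4, -1.4]
opening: 0.0557
grip_force: 15.0
```

>>> jog_arm:
  plan:
    - [0, 0, -0.01, 0, -0.1]
    - [0, 0, -0.02, 0, -0.1]
    - [0, 0, -0.02, 0, -0.1]

```text
time: 31.95
tool_pos: [0.5882, -0.1813, 0.0307]
tool_rot: [3.142, 0.0, 0.049]
contact_force: [0.1, 0.2, -0.9]
opening: 0.0559
grip_force: 15.0
```

>>> jog_arm:
  plan:
    - [0, 0, -0.01, 0, -0.1]
    - [0, 0, -0.02, 0, -0.1]
    - [0, 0, -0.02, 0, -0.1]

```text
time: 32.25
tool_pos: [0.5883, -0.1814, 0.0298]
tool_rot: [3.141, -0.0, 0.049]
contact_force: [-2.6, 0.6, 4.6]
opening: 0.0552
grip_force: 15.0
```

>>> jog_arm:
  plan:
    - [0, 0, 0, 0, 0.2]
    - [0, 0, 0, 0, 0.5]
    - [0, 0, 0, 0, 0.6]
    - [0, 0, 0, 0, 0.6]
    - [0, 0, 0, 0, 0.6]
    - [0, 0, 0.2, 0, 0.6]
    - [0, 0, 0.5, 0, 0.6]
    - [0, 0, 1, 0, 0.6]

```text
time: 33.05
tool_pos: [0.5867, -0.1807, 0.1075]
tool_rot: [-3.139, 0.005, 0.049]
contact_force: [0.5, 0.6, 0.3]
opening: 0.0734
grip_force: 0.0
```

>>> jog_arm:
  plan:
    - [-0.1, 0.05, 0.3, 0.08, 0.4]
    - [-0.2, 0.2, 0.6, 0.16, 0.2]
    - [-0.2, 0.45, 0.9, 0.24, 0]
    - [-0.2, 0.8, 1, 0.32, -0.1]
    - [-0.2, 1, 1, 0.4, -0.13]

```text
time: 33.55
tool_pos: [0.5729, -0.1, 0.1911]
tool_rot: [3.139, -0.002, 0.683]
contact_force: [0.1, 0.2, -0.4]
opening: 0.0409
grip_force: 0.0
```

Run:
```python
from meas import *
s=readout.observe();print(s["time"],s["tool_pos"],s["tool_rot"],s["opening"],s["contact_force"])
c=cams.calibration("scene");sc=cams.read_camera("scene");cv2.imwrite("pics/s9.png",cv2.resize(sc[200:300,290:430],(700,500)))
hsv=cv2.cvtColor(sc,cv2.COLOR_BGR2HSV)
red=((hsv[...,0]<8)|(hsv[...,0]>172))&(hsv[...,1]>110)&(hsv[...,2]>50)
for k in comps(sc,red,(305,220,405,280),150): rect("red",plane(c,k,.038))
```

```text
33.55 [ 0.5728758  -0.10004054  0.19109116] [ 3.13898737e+00 -2.22641280e-03  6.82911696e-01] 0.04092310202085663 [ 0.13734867  0.20983934 -0.35743802]
red 587.2 -184.9 120.6 57.8 1.6
```

View pics/s9.png

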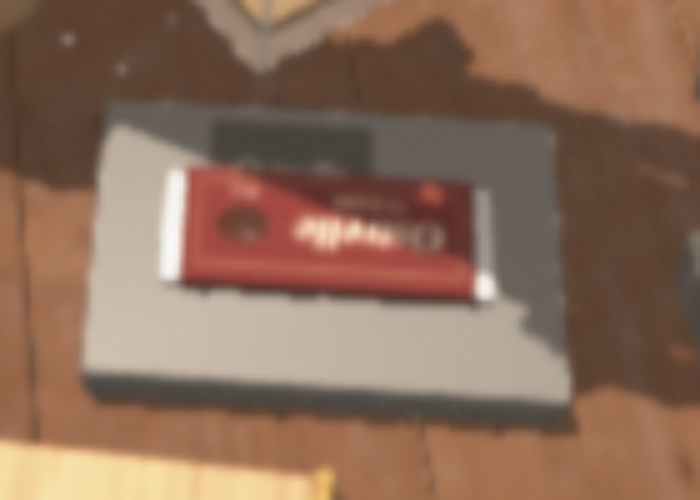

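The bar lies flat and centred on the lid: the scene measurement gives a centre of (587,−185) against (590,−185) for the lid. Next I go back for the tall carton.

>>> jog_arm:
  plan:
    - [0, 0.1, 0.2, 0.09, -0.13]
    - [0, 0.2, 0.4, 0.18, -0.13]
    - [0, 0.3, 0.5, 0.27, -0.13]
    - [0, 0.4, 0.5, 0.36, -0.13]
    - [0, 0.5, 0.5, 0.45, -0.13]
    - [0, 0.5, 0.5, 0.54, -0.13]

```text
time: 34.2
tool_pos: [0.5722, -0.0609, 0.2289]
tool_rot: [-3.141, -0.0, 1.53]
contact_force: [-0.6, -0.7, 1.1]
opening: 0.0402
grip_force: 0.0
```

>>> jog_arm:
  plan:
    - [0, 0.15, 0, 0.09, -0.13]
    - [0, 0.3, 0, 0.18, -0.13]
    - [0, 0.45, 0, 0.27, -0.13]
    - [0, 0.6, 0, 0.36, -0.13]
    - [0, 0.75, 0, 0.45, -0.13]
    - [0, 0.9, 0, 0.54, -0.13]

```text
time: 34.8
tool_pos: [0.5722, 0.0106, 0.2288]
tool_rot: [-3.141, -0.0, 2.377]
contact_force: [1.0, 0.5, 0.6]
opening: 0.0396
grip_force: 0.0
```

>>> jog_arm:
  plan:
    - [0, 0.15, 0, 0.09, -0.13]
    - [0, 0.3, 0, 0.18, -0.13]
    - [0, 0.45, 0, 0.27, -0.13]
    - [-0.05, 0.6, 0, 0.36, -0.13]
    - [-0.1, 0.8, 0, 0.45, -0.13]
    - [-0.14, 1, 0, 0.54, -0.13]

```text
time: 35.4
tool_pos: [0.5609, 0.0907, 0.2288]
tool_rot: [-3.142, -0.001, -3.058]
contact_force: [-0.6, 0.5, -0.2]
opening: 0.0398
grip_force: 0.0
```

>>> jog_arm:
  plan:
    - [0, 0.2, 0, 0.09, -0.13]
    - [0, 0.4, 0, 0.18, -0.13]
    - [0, 0.6, 0, 0.27, -0.13]
    - [0, 0.8, 0, 0.32, -0.13]
    - [0, 1, 0, 0.32, -0.13]
    - [0, 1, 0, 0.32, -0.13]

```text
time: 36.0
tool_pos: [0.5609, 0.1721, 0.2288]
tool_rot: [3.141, -0.0, -2.56]
contact_force: [-0.0, -0.4, -0.4]
opening: 0.0396
grip_force: 0.0
```

>>> jog_arm:
  plan:
    - [0, 0.2, 0, 0, -0.13]
    - [0, 0.4, 0, 0, -0.13]
    - [0, 0.4, 0, 0, -0.13]
    - [0, 0.4, 0, 0, -0.13]

```text
time: 36.4
tool_pos: [0.561, 0.203, 0.229]
tool_rot: [-3.141, -0.0, -2.558]
contact_force: [0.0, 0.4, -0.5]
opening: 0.0403
grip_force: 0.0
```

>>> jog_arm:
  plan:
    - [0.007, 0.036, -0.2, 0.0045, -0.13]
    - [0.007, 0.036, -0.5, 0.0045, -0.13]
    - [0.007, 0.036, -0.8, 0.0045, -0.13]
    - [0.007, 0.036, -1, 0.0045, -0.13]
    - [0.007, 0.036, -1, 0.0045, -0.13]
    - [0.007, 0.036, -1, 0.0045, -0.13]

```text
time: 37.0
tool_pos: [0.5619, 0.2051, 0.1496]
tool_rot: [-3.141, 0.0, -2.552]
contact_force: [-0.3, 0.2, -0.1]
opening: 0.04
grip_force: 0.0
```

>>> jog_arm:
  plan:
    - [0, 0, -0.2, 0, -0.13]
    - [0, 0, -0.4, 0, -0.13]
    - [0, 0, -0.6, 0, -0.13]
    - [0, 0, -0.8, 0, -0.13]
    - [0, 0, -0.95, 0, -0.13]
    - [0, 0, -1, 0, -0.13]
    - [0, 0, -1, 0, -0.13]
    - [0, 0, -1, 0, -0.13]

```text
time: 37.8
tool_pos: [0.5622, 0.2056, 0.07]
tool_rot: [-3.141, 0.001, -2.552]
contact_force: [-0.8, 0.8, 0.0]
opening: 0.0397
grip_force: 0.0
```

>>> jog_arm:
  plan:
    - [0, 0, -0.02, 0, -0.13]
    - [0, 0, -0.02, 0, -0.13]
    - [0, 0, -0.02, 0, -0.4]
    - [0, 0, -0.02, 0, -0.6]
    - [0, 0, -0.02, 0, -0.8]
    - [0, 0, -0.02, 0, -0.8]
    - [0, 0, -0.02, 0, -0.8]
  squeeze: 15

```text
time: 38.5
tool_pos: [0.5617, 0.2055, 0.0677]
tool_rot: [3.142, 0.0, -2.552]
contact_force: [0.9, 1.0, 1.4]
opening: 0.0259
grip_force: 15.0
```

>>> jog_arm:
  plan:
    - [0, 0, 0.1, 0, -0.8]
    - [0, 0, 0.3, 0, -0.8]
    - [0, 0, 0.6, 0, -0.8]
    - [0, 0, 1, 0, -0.8]

```text
time: 38.9
tool_pos: [0.5606, 0.2053, 0.1474]
tool_rot: [3.14, -0.003, -2.552]
contact_force: [-0.1, -0.1, -1.0]
opening: 0.0258
grip_force: 15.0
```

>>> jog_arm:
  plan:
    - [0, 0, 0.25, 0, -0.8]
    - [0, 0, 0.5, 0, -0.8]
    - [0, 0, 0.75, 0, -0.8]
    - [0, 0, 1, 0, -0.8]
    - [0, 0, 1, 0, -0.8]

```text
time: 39.4
tool_pos: [0.5628, 0.2058, 0.2308]
tool_rot: [-3.14, 0.006, -2.552]
contact_force: [0.5, -0.5, -1.1]
opening: 0.0259
grip_force: 15.0
```

>>> jog_arm:
  plan:
    - [0, -0.05, 0.3, 0, -0.8]
    - [0, -0.15, 0.6, 0, -0.8]
    - [0, -0.3, 0.8, 0, -0.8]
    - [0, -0.5, 0.9, 0, -0.8]

```text
time: 39.8
tool_pos: [0.5616, 0.1654, 0.3001]
tool_rot: [-3.141, 0.001, -2.551]
contact_force: [0.9, 0.8, -1.3]
opening: 0.0257
grip_force: 15.0
```

>>> jog_arm:
  plan:
    - [-0.04, -0.25, 0, -0.05, -0.8]
    - [-0.08, -0.5, 0, -0.1, -0.8]
    - [-0.12, -0.75, 0, -0.15, -0.8]
    - [-0.15, -1, 0, -0.2, -0.8]

```text
time: 40.2
tool_pos: [0.5488, 0.0841, 0.2982]
tool_rot: [3.141, -0.002, -2.869]
contact_force: [0.4, 0.3, -0.6]
opening: 0.0257
grip_force: 15.0
```

>>> jog_arm:
  plan:
    - [-0.04, -0.25, 0, -0.05, -0.8]
    - [-0.08, -0.5, 0, -0.1, -0.8]
    - [-0.12, -0.75, 0, -0.15, -0.8]
    - [-0.15, -1, 0, -0.2, -0.8]

```text
time: 40.6
tool_pos: [0.5367, 0.0042, 0.2982]
tool_rot: [3.141, -0.002, 3.1]
contact_force: [-0.9, 0.7, -0.2]
opening: 0.0256
grip_force: 15.0
```

>>> jog_arm:
  plan:
    - [-0.04, -0.25, 0, -0.05, -0.8]
    - [-0.08, -0.5, 0, -0.1, -0.8]
    - [-0.12, -0.75, 0, -0.15, -0.8]
    - [-0.15, -1, 0, -0.2, -0.8]

```text
time: 41.0
tool_pos: [0.5246, -0.0757, 0.2982]
tool_rot: [-3.141, -0.002, 2.785]
contact_force: [-0.2, 0.5, 0.2]
opening: 0.0259
grip_force: 15.0
```

>>> jog_arm:
  plan:
    - [-0.04, -0.25, 0, -0.05, -0.8]
    - [-0.08, -0.5, 0, -0.1, -0.8]
    - [-0.12, -0.75, 0, -0.15, -0.8]
    - [-0.15, -1, 0, -0.2, -0.8]

```text
time: 41.4
tool_pos: [0.5126, -0.1556, 0.2982]
tool_rot: [-3.141, -0.002, 2.471]
contact_force: [0.5, -0.1, -1.8]
opening: 0.026
grip_force: 15.0
```

>>> jog_arm:
  plan:
    - [-0.04, -0.25, 0, -0.05, -0.8]
    - [-0.08, -0.5, 0, -0.1, -0.8]
    - [-0.12, -0.75, 0, -0.15, -0.8]
    - [-0.15, -1, 0, -0.2, -0.8]

```text
time: 41.8
tool_pos: [0.5005, -0.2356, 0.2981]
tool_rot: [-3.141, -0.002, 2.157]
contact_force: [0.2, 1.4, -0.5]
opening: 0.0263
grip_force: 15.0
```

>>> jog_arm:
  plan:
    - [-0.04, -0.25, 0, -0.05, -0.8]
    - [-0.08, -0.5, 0, -0.1, -0.8]
    - [-0.12, -0.75, 0, -0.15, -0.8]
    - [-0.15, -1, 0, -0.2, -0.8]

```text
time: 42.2
tool_pos: [0.4885, -0.3155, 0.2981]
tool_rot: [-3.14, -0.002, 1.843]
contact_force: [0.3, -0.1, -1.8]
opening: 0.0259
grip_force: 15.0
```

>>> jog_arm:
  plan:
    - [-0.04, -0.25, 0, -0.05, -0.8]
    - [-0.08, -0.5, 0, -0.1, -0.8]
    - [-0.12, -0.75, 0, -0.15, -0.8]
    - [-0.15, -1, 0, -0.18, -0.8]
    - [-0.15, -1, 0, -0.18, -0.8]
    - [-0.15, -1, 0, -0.18, -0.8]

```text
time: 42.8
tool_pos: [0.4769, -0.3945, 0.2982]
tool_rot: [-3.14, -0.002, 1.564]
contact_force: [-0.5, 0.1, -0.6]
opening: 0.026
grip_force: 15.0
```

>>> jog_arm:
  plan:
    - [0.01, 0, -0.2, 0, -0.8]
    - [0.01, 0, -0.5, 0, -0.8]
    - [0.01, 0, -0.8, 0, -0.8]
    - [0.01, 0, -1, 0, -0.8]

```text
time: 43.2
tool_pos: [0.478, -0.3928, 0.2175]
tool_rot: [-3.14, -0.002, 1.566]
contact_force: [0.1, 0.6, -1.5]
opening: 0.0258
grip_force: 15.0
```

>>> jog_arm:
  plan:
    - [0, 0, -0.3, 0, -0.8]
    - [0, 0, -0.6, 0, -0.8]
    - [0, 0, -0.85, 0, -0.8]
    - [0, 0, -1, 0, -0.8]
    - [0, 0, -1, 0, -0.8]
    - [0, 0, -1, 0, -0.8]

```text
time: 43.8
tool_pos: [0.4788, -0.3944, 0.1402]
tool_rot: [3.141, 0.001, 1.565]
contact_force: [0.7, -0.5, -0.4]
opening: 0.0258
grip_force: 15.0
```

>>> jog_arm:
  plan:
    - [0, 0, -0.2, 0, -0.8]
    - [0, 0, -0.4, 0, -0.8]
    - [0, 0, -0.55, 0, -0.8]
    - [0, 0, -0.65, 0, -0.8]
    - [0, 0, -0.7, 0, -0.8]
    - [0, 0, -0.7, 0, -0.8]
    - [0, 0, -0.7, 0, -0.8]

```text
time: 44.5
tool_pos: [0.4787, -0.3948, 0.0841]
tool_rot: [3.141, 0.001, 1.564]
contact_force: [-0.2, 0.4, -0.9]
opening: 0.026
grip_force: 15.0
```

>>> jog_arm:
  plan:
    - [-0.007, 0, -0.05, 0, -0.8]
    - [-0.007, 0, -0.09, 0, -0.8]
    - [-0.007, 0, -0.09, 0, -0.8]
    - [-0.007, 0, -0.09, 0, -0.8]

```text
time: 44.9
tool_pos: [0.4778, -0.3945, 0.0763]
tool_rot: [-3.142, -0.0, 1.564]
contact_force: [0.7, 0.3, -0.9]
opening: 0.0263
grip_force: 15.0
```

>>> jog_arm:
  plan:
    - [0, 0, -0.012, 0, -0.8]
    - [0, 0, -0.02, 0, -0.8]
    - [0, 0, -0.02, 0, -0.8]

```text
time: 45.2
tool_pos: [0.4779, -0.3945, 0.0748]
tool_rot: [3.141, 0.0, 1.564]
contact_force: [0.1, -0.2, -1.5]
opening: 0.026
grip_force: 15.0
```

>>> jog_arm:
  plan:
    - [0, 0, -0.012, 0, -0.8]
    - [0, 0, -0.012, 0, -0.8]
    - [0, 0, -0.012, 0, -0.8]

```text
time: 45.5
tool_pos: [0.478, -0.3946, 0.0746]
tool_rot: [3.141, 0.001, 1.564]
contact_force: [-1.4, 2.4, 5.7]
opening: 0.0264
grip_force: 15.0
```

>>> jog_arm:
  plan:
    - [0, 0, 0, 0, -0.4]
    - [0, 0, 0, 0, -0.1]
    - [0, 0, 0, 0, 0]
    - [0, 0, 0, 0, 0]
    - [0, 0, 0.2, 0, 0]
    - [0, 0, 0.5, 0, 0]
    - [0, 0, 1, 0, 0]

```text
time: 46.2
tool_pos: [0.4768, -0.3934, 0.1521]
tool_rot: [-3.138, -0.004, 1.564]
contact_force: [0.1, -0.3, -0.8]
opening: 0.046
grip_force: 0.0
```

>>> jog_arm:
  plan:
    - [0, 0.1, 0.4, 0, 0]
    - [0, 0.3, 0.8, 0, 0]
    - [0, 0.5, 0.9, 0, 0]

```text
time: 46.5
tool_pos: [0.4789, -0.3552, 0.2296]
tool_rot: [3.137, 0.005, 1.563]
contact_force: [-0.1, 0.8, -0.2]
opening: 0.0459
grip_force: 0.0
```

>>> jog_arm:
  plan:
    - [0.05, 0.3, 0, 0.08, 0]
    - [0.05, 0.6, 0, 0.16, 0]
    - [0.07, 1, 0, 0.23, 0]

```text
time: 46.8
tool_pos: [0.4829, -0.2736, 0.2247]
tool_rot: [-3.141, -0.001, 1.929]
contact_force: [-0.0, -0.1, -0.4]
opening: 0.046
grip_force: 0.0
```

>>> jog_arm:
  plan:
    - [0.05, 0.3, 0, 0.08, 0]
    - [0.05, 0.6, 0, 0.16, 0]
    - [0.07, 1, 0, 0.23, 0]

```text
time: 47.1
tool_pos: [0.4885, -0.1934, 0.2247]
tool_rot: [-3.141, -0.001, 2.291]
contact_force: [0.2, 0.1, -0.1]
opening: 0.0458
grip_force: 0.0
```

>>> jog_arm:
  plan:
    - [0.05, 0.3, 0, 0.08, 0]
    - [0.05, 0.6, 0, 0.16, 0]
    - [0.07, 1, 0, 0.23, 0]

```text
time: 47.4
tool_pos: [0.494, -0.1135, 0.2247]
tool_rot: [-3.141, -0.001, 2.652]
contact_force: [0.6, 1.1, 0.0]
opening: 0.0458
grip_force: 0.0
```

>>> jog_arm:
  plan:
    - [0.05, 0.3, 0, 0.08, 0]
    - [0.05, 0.6, 0, 0.16, 0]
    - [0.07, 1, 0, 0.23, 0]

```text
time: 47.7
tool_pos: [0.4995, -0.0335, 0.2247]
tool_rot: [3.142, -0.002, 3.013]
contact_force: [0.1, 0.2, -0.5]
opening: 0.0458
grip_force: 0.0
```

>>> jog_arm:
  plan:
    - [0.05, 0.3, 0, 0.08, 0]
    - [0.05, 0.6, 0, 0.16, 0]
    - [0.07, 1, 0, 0.23, 0]

```text
time: 48.0
tool_pos: [0.5051, 0.0464, 0.2248]
tool_rot: [3.141, -0.002, -2.908]
contact_force: [-0.3, -0.1, -0.5]
opening: 0.046
grip_force: 0.0
```

>>> jog_arm:
  plan:
    - [0.05, 0.3, 0, 0.08, 0]
    - [0.05, 0.6, 0, 0.16, 0]
    - [0.07, 1, 0, 0.226, 0]

```text
time: 48.3
tool_pos: [0.5107, 0.1263, 0.2248]
tool_rot: [3.141, -0.002, -2.553]
contact_force: [1.0, 0.8, -0.4]
opening: 0.0455
grip_force: 0.0
```

>>> jog_arm:
  plan:
    - [0.05, 0.3, 0, 0, 0]
    - [0.08, 0.6, 0, 0, 0]
    - [0.1, 1, 0, 0, 0]
    - [0.1, 1, 0, 0, 0]

```text
time: 48.7
tool_pos: [0.5185, 0.2087, 0.2245]
tool_rot: [3.14, -0.001, -2.554]
contact_force: [0.2, -0.4, 0.5]
opening: 0.0462
grip_force: 0.0
```

>>> jog_arm:
  plan:
    - [0, 0.3, 0, 0, 0]
    - [0, 0.54, 0, 0, 0]
    - [0, 0.54, 0, 0, 0]
    - [0, 0.54, 0, 0, 0]

```text
time: 49.1
tool_pos: [0.519, 0.2481, 0.2251]
tool_rot: [-3.141, -0.002, -2.557]
contact_force: [0.7, -0.5, -0.0]
opening: 0.0457
grip_force: 0.0
```

>>> jog_arm:
  plan:
    - [0.006, 0.012, -0.3, 0.002, 0]
    - [0.006, 0.012, -0.6, 0.002, 0]
    - [0.006, 0.012, -1, 0.002, 0]
    - [0.006, 0.012, -1, 0.002, 0]

```text
time: 49.5
tool_pos: [0.5174, 0.2475, 0.1418]
tool_rot: [3.139, -0.009, -2.556]
contact_force: [-0.3, -0.3, -0.3]
opening: 0.0457
grip_force: 0.0
```

>>> jog_arm:
  plan:
    - [0, 0, -0.25, 0, 0]
    - [0, 0, -0.5, 0, 0]
    - [0, 0, -0.75, 0, 0]
    - [0, 0, -1, 0, 0]
    - [0, 0, -1, 0, 0]
    - [0, 0, -1, 0, 0]

```text
time: 50.1
tool_pos: [0.5206, 0.2493, 0.0671]
tool_rot: [-3.141, 0.001, -2.555]
contact_force: [0.0, 0.5, 0.4]
opening: 0.0458
grip_force: 0.0
```

>>> jog_arm:
  plan:
    - [0, 0, -0.07, 0, 0]
    - [0, 0, -0.13, 0, 0]
    - [0, 0, -0.13, 0, 0]
    - [0, 0, -0.13, 0, 0]

```text
time: 50.5
tool_pos: [0.5199, 0.2497, 0.0555]
tool_rot: [3.142, 0.0, -2.555]
contact_force: [0.6, -0.4, 0.6]
opening: 0.0461
grip_force: 0.0
```

>>> jog_arm:
  plan:
    - [0, 0, 0, 0, -0.2]
    - [0, 0, 0, 0, -0.4]
    - [0, 0, 0, 0, -0.6]
    - [0, 0, 0, 0, -0.8]
    - [0, 0, 0, 0, -0.8]
    - [0, 0, 0, 0, -0.8]
  squeeze: 15

```text
time: 51.1
tool_pos: [0.5199, 0.2497, 0.0555]
tool_rot: [3.142, 0.0, -2.555]
contact_force: [-0.6, -0.0, 0.9]
opening: 0.0237
grip_force: 15.0
```

>>> jog_arm:
  plan:
    - [0, 0, 0.1, 0, -0.8]
    - [0, 0, 0.3, 0, -0.8]
    - [0, 0, 0.6, 0, -0.8]
    - [0, 0, 1, 0, -0.8]

```text
time: 51.5
tool_pos: [0.5189, 0.2493, 0.1353]
tool_rot: [3.141, -0.003, -2.555]
contact_force: [-0.6, 0.5, -1.7]
opening: 0.024
grip_force: 15.0
```

>>> jog_arm:
  plan:
    - [0, 0, 0.25, 0, -0.8]
    - [0, 0, 0.5, 0, -0.8]
    - [0, 0, 0.75, 0, -0.8]
    - [0, 0, 1, 0, -0.8]

```text
time: 51.9
tool_pos: [0.5196, 0.2496, 0.2166]
tool_rot: [3.141, -0.0, -2.555]
contact_force: [0.1, -0.5, -0.4]
opening: 0.0238
grip_force: 15.0
```

>>> jog_arm:
  plan:
    - [0, -0.05, 0.3, 0, -0.8]
    - [0, -0.15, 0.6, 0, -0.8]
    - [0, -0.3, 0.8, 0, -0.8]
    - [0, -0.5, 0.9, 0, -0.8]

```text
time: 52.3
tool_pos: [0.5201, 0.2095, 0.2893]
tool_rot: [-3.141, 0.003, -2.554]
contact_force: [0.9, 0.1, -0.5]
opening: 0.024
grip_force: 15.0
```

>>> jog_arm:
  plan:
    - [-0.02, -0.25, 0, -0.05, -0.8]
    - [-0.04, -0.5, 0, -0.1, -0.8]
    - [-0.06, -0.75, 0, -0.15, -0.8]
    - [-0.08, -1, 0, -0.2, -0.8]

```text
time: 52.7
tool_pos: [0.5129, 0.1282, 0.287]
tool_rot: [3.141, -0.001, -2.872]
contact_force: [0.5, -0.2, -0.2]
opening: 0.0243
grip_force: 15.0
```

>>> jog_arm:
  plan:
    - [-0.02, -0.25, 0, -0.05, -0.8]
    - [-0.04, -0.5, 0, -0.1, -0.8]
    - [-0.06, -0.75, 0, -0.15, -0.8]
    - [-0.08, -1, 0, -0.2, -0.8]

```text
time: 53.1
tool_pos: [0.5064, 0.0483, 0.287]
tool_rot: [-3.142, -0.001, 3.097]
contact_force: [-0.1, -0.2, -1.1]
opening: 0.0241
grip_force: 15.0
```

>>> jog_arm:
  plan:
    - [-0.02, -0.25, 0, -0.05, -0.8]
    - [-0.04, -0.5, 0, -0.1, -0.8]
    - [-0.06, -0.75, 0, -0.15, -0.8]
    - [-0.08, -1, 0, -0.2, -0.8]

```text
time: 53.5
tool_pos: [0.4999, -0.0316, 0.287]
tool_rot: [-3.141, -0.001, 2.782]
contact_force: [0.8, 1.5, -0.7]
opening: 0.024
grip_force: 15.0
```

>>> jog_arm:
  plan:
    - [-0.02, -0.25, 0, -0.05, -0.8]
    - [-0.04, -0.5, 0, -0.1, -0.8]
    - [-0.06, -0.75, 0, -0.15, -0.8]
    - [-0.08, -1, 0, -0.2, -0.8]

```text
time: 53.9
tool_pos: [0.4934, -0.1115, 0.287]
tool_rot: [-3.141, -0.001, 2.468]
contact_force: [-0.2, 0.2, -0.9]
opening: 0.0239
grip_force: 15.0
```

>>> jog_arm:
  plan:
    - [-0.02, -0.25, 0, -0.05, -0.8]
    - [-0.04, -0.5, 0, -0.1, -0.8]
    - [-0.06, -0.75, 0, -0.15, -0.8]
    - [-0.08, -1, 0, -0.2, -0.8]

```text
time: 54.3
tool_pos: [0.487, -0.1914, 0.2869]
tool_rot: [-3.141, -0.001, 2.154]
contact_force: [0.8, 1.2, -0.7]
opening: 0.0242
grip_force: 15.0
```

>>> jog_arm:
  plan:
    - [-0.02, -0.25, 0, -0.05, -0.8]
    - [-0.04, -0.5, 0, -0.1, -0.8]
    - [-0.06, -0.75, 0, -0.15, -0.8]
    - [-0.08, -1, 0, -0.2, -0.8]

```text
time: 54.7
tool_pos: [0.4805, -0.2713, 0.2869]
tool_rot: [-3.141, -0.001, 1.84]
contact_force: [0.2, 0.3, -0.7]
opening: 0.0239
grip_force: 15.0
```

>>> jog_arm:
  plan:
    - [-0.02, -0.25, 0, -0.05, -0.8]
    - [-0.04, -0.5, 0, -0.1, -0.8]
    - [-0.055, -0.7, 0, -0.15, -0.8]
    - [-0.055, -0.77, 0, -0.179, -0.8]
    - [-0.055, -0.77, 0, -0.179, -0.8]
    - [-0.055, -0.77, 0, -0.179, -0.8]
    - [-0.055, -0.77, 0, -0.179, -0.8]

```text
time: 55.4
tool_pos: [0.4769, -0.3314, 0.2873]
tool_rot: [-3.141, -0.0, 1.564]
contact_force: [-0.3, -0.5, -0.8]
opening: 0.024
grip_force: 15.0
```

Run:
```python
from h import *
s=readout.observe();print(s["time"],s["tool_pos"],s["tool_rot"],s["opening"],s["contact_force"])
im=cams.read_camera("wrist");sc=cams.read_camera("scene")
cv2.imwrite("pics/w10.png",np.hstack([im[:330,180:480],cv2.resize(sc[250:390,230:400],(400,330))]))
```

```text
55.4 [ 0.47691542 -0.33144703  0.28730318] [-3.14139889e+00 -4.13290202e-04  1.56365340e+00] 0.023995377719885077 [-0.30625927 -0.46857597 -0.8423919 ]
```

View pics/w10.png

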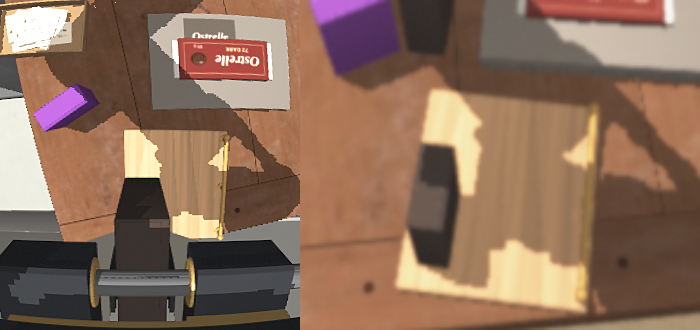

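The tall carton stands in its old place, the bar is on the lid, and the short carton hangs over its spot.

>>> jog_arm:
  plan:
    - [0, -0.003, -0.2, 0, -0.8]
    - [0, -0.003, -0.5, 0, -0.8]
    - [0, -0.003, -0.8, 0, -0.8]
    - [0, -0.003, -1, 0, -0.8]

```text
time: 55.9
tool_pos: [0.4767, -0.3313, 0.2058]
tool_rot: [-3.14, -0.001, 1.563]
contact_force: [0.3, -0.4, -1.3]
opening: 0.024
grip_force: 15.0
```

>>> jog_arm:
  plan:
    - [0, 0, -0.2, 0, -0.8]
    - [0, 0, -0.4, 0, -0.8]
    - [0, 0, -0.6, 0, -0.8]
    - [0, 0, -0.75, 0, -0.8]
    - [0, 0, -0.75, 0, -0.8]
    - [0, 0, -0.75, 0, -0.8]

```text
time: 56.5
tool_pos: [0.4774, -0.3322, 0.1478]
tool_rot: [3.141, 0.0, 1.563]
contact_force: [0.3, 0.2, -0.8]
opening: 0.024
grip_force: 15.0
```

>>> jog_arm:
  plan:
    - [0, 0, -0.15, 0, -0.8]
    - [0, 0, -0.3, 0, -0.8]
    - [0, 0, -0.45, 0, -0.8]
    - [0, 0, -0.6, 0, -0.8]
    - [0, 0, -0.75, 0, -0.8]
    - [0, 0, -0.85, 0, -0.8]
    - [0, 0, -0.92, 0, -0.8]
    - [0, 0, -0.92, 0, -0.8]
    - [0, 0, -0.92, 0, -0.8]

```text
time: 57.4
tool_pos: [0.4773, -0.3323, 0.074]
tool_rot: [3.141, 0.0, 1.562]
contact_force: [-0.1, 0.5, -1.4]
opening: 0.0237
grip_force: 15.0
```

>>> jog_arm:
  plan:
    - [0, 0.005, -0.05, 0, -0.8]
    - [0, 0.005, -0.1, 0, -0.8]
    - [0, 0.005, -0.13, 0, -0.8]
    - [0, 0.005, -0.13, 0, -0.8]
    - [0, 0.005, -0.13, 0, -0.8]

```text
time: 57.9
tool_pos: [0.4771, -0.3318, 0.0633]
tool_rot: [3.142, -0.0, 1.562]
contact_force: [0.2, 1.1, -0.7]
opening: 0.0236
grip_force: 15.0
```

>>> jog_arm:
  plan:
    - [0, 0, -0.012, 0, -0.8]
    - [0, 0, -0.02, 0, -0.8]
    - [0, 0, -0.02, 0, -0.8]

```text
time: 58.2
tool_pos: [0.4773, -0.3319, 0.0624]
tool_rot: [3.141, 0.001, 1.562]
contact_force: [-1.2, 0.4, 4.1]
opening: 0.0238
grip_force: 15.0
```

>>> jog_arm:
  plan:
    - [0, 0, 0, 0, -0.4]
    - [0, 0, 0, 0, -0.1]
    - [0, 0, 0, 0, 0]
    - [0, 0, 0, 0, 0]
    - [0, 0, 0.2, 0, 0]
    - [0, 0, 0.5, 0, 0]
    - [0, 0, 1, 0, 0]

```text
time: 58.9
tool_pos: [0.4759, -0.3307, 0.1403]
tool_rot: [-3.138, -0.004, 1.562]
contact_force: [0.2, -0.5, 0.4]
opening: 0.0461
grip_force: 0.0
```

>>> jog_arm:
  plan:
    - [0, 0, 0.4, 0, 0]
    - [0, 0, 0.8, 0, 0]
    - [0, 0, 1, 0, 0]

```text
time: 59.2
tool_pos: [0.4779, -0.3324, 0.225]
tool_rot: [3.138, 0.003, 1.562]
contact_force: [-0.0, -0.9, 0.7]
opening: 0.0459
grip_force: 0.0
```

>>> jog_arm:
  plan:
    - [0, -0.3, 0.3, 0, 0.5]
    - [0, -0.6, 0.56, 0, 0.5]
    - [-0.09, -1, 0.56, 0, 0.5]
    - [-0.09, -1, 0.56, 0.01, 0.5]
    - [-0.09, -1, 0.56, 0.01, 0.5]

```text
time: 59.7
tool_pos: [0.4695, -0.4119, 0.2658]
tool_rot: [-3.141, -0.001, 1.577]
contact_force: [-0.8, 0.4, 0.4]
opening: 0.0686
grip_force: 0.0
```

>>> jog_arm:
  plan:
    - [0, -0.14, 0, 0, 0.5]
    - [0, -0.14, 0, 0, 0.5]
    - [0, -0.14, 0, 0, 0.5]
    - [0, -0.14, 0, 0, 0.5]

```text
time: 60.1
tool_pos: [0.4701, -0.4225, 0.2665]
tool_rot: [3.142, -0.0, 1.579]
contact_force: [-0.2, -0.6, 0.5]
opening: 0.0688
grip_force: 0.0
```

Run:
```python
from meas import *
s=readout.observe();print(s["time"],s["tool_pos"],s["tool_rot"])
w=cams.calibration("wrist");im=cams.read_camera("wrist");sc=cams.read_camera("scene")
cv2.imwrite("pics/w11.png",np.vstack([cv2.resize(im[:240,180:500],(640,480))[:300],cv2.resize(sc[100:390,200:450],(345,300),interpolation=cv2.INTER_AREA) if 0 else cv2.resize(sc[100:400],(640,300))]))
for tag,W,I in (("before",np.load("w1.npy"),cv2.imread("pics/w1.png")),("after",w["world_from_camera"],im)):
    w["world_from_camera"]=W;hsv=cv2.cvtColor(I,cv2.COLOR_BGR2HSV)
    for k in comps(I,(hsv[...,2]<80)&(hsv[...,1]<110),(312,64,345,190)):
        z=.11 if k[:,1].mean()>122 else .097; rect(tag,plane(w,k,z,True))
```

```text
60.1 [ 0.47010756 -0.4225047   0.26654348] [ 3.14155791e+00 -2.36173885e-04  1.57856059e+00]
before 477.5 -394.8 25.2 64.9 0.3
before 476.8 -329.9 23.0 55.6 0.5
after 478.4 -394.9 24.7 64.9 0.3
after 477.0 -329.6 23.0 56.5 0.6
```

View pics/w11.png

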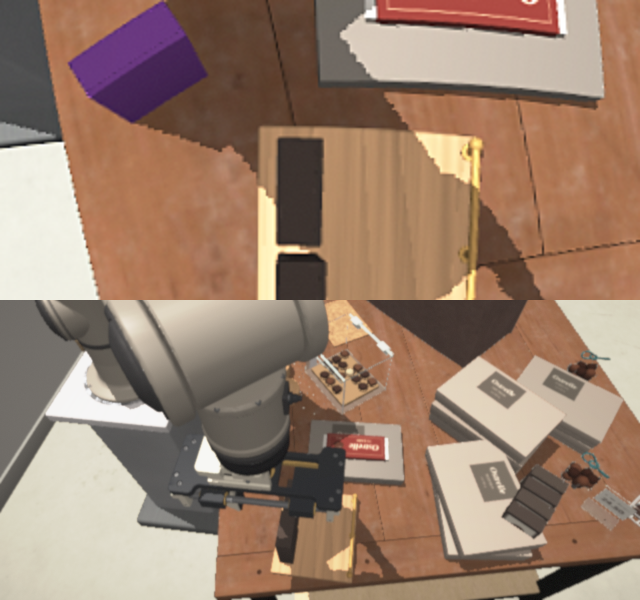

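Both cartons are back within 1 mm of where they started, facing the same way. The bar lies on the lid and the robot touches nothing.

```bash
python3 -c "
from cell import ticket
print(ticket.hand_in())"
```

```text
the job is handed in; nothing more can be done
None
```

The job is handed in at about 60 s: the bar lies flat and centred (within about 3 mm) along the grey box's lid, and both cartons stand back on the display within 1 mm of where they were, facing as before.

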